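# Load the swab carrier and hang it on the carousel

## Task

First turn the hook carousel until its one empty fork points to the front, over the red pointer. Then, with the white carrier standing on the bench, take every orange-handled swab from the grey stand and push each fully home into a vial of its own on the carrier, and only then lift the carrier and hang it on the empty fork, level and still, with the fork still at the front and all the swabs still home. Leave the pump bottle, the mouse and the reagent box where they are.

Things in the scene. Friction and masses are not known exactly. Their poses are not given: they have to be found in the camera images.
- carousel: Fixed carousel. Grey round base, 184 mm across, 14 mm high, origin under its centre; 32 mm pole; a red pointer lies on the bench along its -x axis. On top a white disc (144 mm across, upper face 194 mm above the bench) turns about the pole either way without end, with a light drag (0.25 N m, about 4 N at a post), and stays where it is left.
- pivot (a point): Point on the disc's vertical turning axis, 200 mm above the bench. Three steel forks stick out level from the disc, 120 degrees apart. Two are taken: they carry full carriers with green-handled swabs, fixed for good, that swing within 160 mm of the axis (foot 82 mm, green handles' tops 227 mm, blue tabs' tops 255 mm above the bench). One is empty.
- front_mark (a point): Fixed point 119 mm out from the carousel's axis and 200 mm above the bench, straight above the red pointer. The empty fork is at the front when its fork_seat is here.
- fork_seat (a point): Where a bar sits on the EMPTY fork: 119 mm from the axis, level with its prongs' top (200 mm above the bench), midway between them; turns with the disc. Two prongs 6 mm thick, 22 mm between centres, point straight out; their ends, 137 mm from the axis, turn up 10 mm. A cross block 98 to 104 mm from the axis rises 9 mm. The bar lies across the prongs between block and ends.
- post0 (a point): A black upright turning post of the disc, 14 mm across, 60 mm from the axis, midway between two forks, standing from the disc up to 254 mm above the bench. The point is on its centre line, 234 mm above the bench. 60 degrees anticlockwise (from above) of the empty fork. Grip or push it to turn the disc.
- post1 (a point): A black upright turning post of the disc, 14 mm across, 60 mm from the axis, midway between two forks, standing from the disc up to 254 mm above the bench. The point is on its centre line, 234 mm above the bench. Grip or push it to turn the disc.
- post2 (a point): A black upright turning post of the disc, 14 mm across, 60 mm from the axis, midway between two forks, standing from the disc up to 254 mm above the bench. The point is on its centre line, 234 mm above the bench. Grip or push it to turn the disc.
- carrier_mid (a point): Centre (86.5 mm above its underside) of the loose white carrier, 0.3 to 0.5 kg, standing on the bench: foot 64 mm (x) by 172 mm (y) by 10 mm; in the middle an upright plate 10 mm thick (x) and 52 mm wide (y) with a window; two clear vials to each side. x is square to the plate, y along the row of vials, z up. The same turned half round.
- carrier_tab (a point): Middle of the carrier's blue grip tab, 10 mm thick (carrier x), 24 mm wide (y), 45 mm high: 128 to 173 mm above the carrier's underside, this point at 150.5 mm. Same axes as carrier_mid. Lift the carrier by it.
- carrier_bar (a point): Middle of the underside of the carrier's hanging bar, 118 mm above the carrier's underside, just below the tab: it is the top edge of a window 40 mm wide (y) and 36 mm high through the plate, through which the fork goes. The bar is 10 mm thick (x) and 10 mm high. Same axes as carrier_mid.
- vial0 (a point): Centre of the mouth of a clear vial of the carrier, 85 mm above the carrier's underside and -74 mm along its y axis from the middle of the plate. Vial 18 mm outside, 13 mm inside, 75 mm deep, empty at the start. Any swab may go in any vial, one to each.
- vial1 (a point): Centre of the mouth of a clear vial of the carrier, 85 mm above the carrier's underside and -48 mm along its y axis from the middle of the plate. Vial 18 mm outside, 13 mm inside, 75 mm deep, empty at the start. Any swab may go in any vial, one to each.
- vial2 (a point): Centre of the mouth of a clear vial of the carrier, 85 mm above the carrier's underside and 48 mm along its y axis from the middle of the plate. Vial 18 mm outside, 13 mm inside, 75 mm deep, empty at the start. Any swab may go in any vial, one to each.
- vial3 (a point): Centre of the mouth of a clear vial of the carrier, 85 mm above the carrier's underside and 74 mm along its y axis from the middle of the plate. Vial 18 mm outside, 13 mm inside, 75 mm deep, empty at the start. Any swab may go in any vial, one to each.
- swab0_mid (a point): Centre of a swab, 134 mm long, 30 g, upright in the stand: a white rod 8 mm thick, 74 mm long, round-ended, under an orange round handle 17 mm thick, 60 mm long. Point on its axis, 67 mm above the tip, 7 mm below the handle; z up. Fully home, the handle rests on the vial's rim and this point is 7 mm below the mouth. Three or four are present.
- swab1_mid (a point): Centre of a swab, 134 mm long, 30 g, upright in the stand: a white rod 8 mm thick, 74 mm long, round-ended, under an orange round handle 17 mm thick, 60 mm long. Point on its axis, 67 mm above the tip, 7 mm below the handle; z up. Fully home, the handle rests on the vial's rim and this point is 7 mm below the mouth. Three or four are present.
- swab2_mid (a point): Centre of a swab, 134 mm long, 30 g, upright in the stand: a white rod 8 mm thick, 74 mm long, round-ended, under an orange round handle 17 mm thick, 60 mm long. Point on its axis, 67 mm above the tip, 7 mm below the handle; z up. Fully home, the handle rests on the vial's rim and this point is 7 mm below the mouth. Three or four are present.
- swab3_mid (a point): Centre of a swab, 134 mm long, 30 g, upright in the stand: a white rod 8 mm thick, 74 mm long, round-ended, under an orange round handle 17 mm thick, 60 mm long. Point on its axis, 67 mm above the tip, 7 mm below the handle; z up. Fully home, the handle rests on the vial's rim and this point is 7 mm below the mouth. Three or four are present.
- stand: Fixed grey block, 185 mm (its x) by 62 mm (y) by 80 mm high, origin under its centre, with four holes (13 mm wide) in a row along its x axis at -67.5, -22.5, 22.5 and 67.5 mm. The swabs hang in holes, their handles resting on its top, so the handles stand 80 to 140 mm above the bench.
- pump_bottle: White pump bottle, 64 mm across, 173 mm high, origin at its underside. Leave alone.
- mouse: Black computer mouse, 108 x 62 x 34 mm, origin at its underside. Leave alone.
- carton: Small white and green reagent box, 70 x 110 x 50 mm, origin at its underside. Leave alone.
Not all that is in view belongs to the job. What is shaped like the part that bears swab3_mid but green is not meant.

How it is judged (in metres and radians):
On the way, in this order (a step that is already met when the one before it is completed fails the run):
1. the empty fork stands at the front, over the red pointer, with the carrier still on the bench (horizontal distance between fork_seat and front_mark below 0.018 m and height (world z) of carrier_mid below 0.1 m), for 0.3 s.
2. every swab is fully home in a vial of the carrier, which stands on the bench ((horizontal distance between swab0_mid and vial0 below 0.006 m or horizontal distance between swab0_mid and vial1 below 0.006 m or horizontal distance between swab0_mid and vial2 below 0.006 m or horizontal distance between swab0_mid and vial3 below 0.006 m) and z of swab0_mid in the frame of carrier_mid between -0.0135 and -0.0045 m and (horizontal distance between swab1_mid and vial0 below 0.006 m or horizontal distance between swab1_mid and vial1 below 0.006 m or horizontal distance between swab1_mid and vial2 below 0.006 m or horizontal distance between swab1_mid and vial3 below 0.006 m) and z of swab1_mid in the frame of carrier_mid between -0.0135 and -0.0045 m and (horizontal distance between swab2_mid and vial0 below 0.006 m or horizontal distance between swab2_mid and vial1 below 0.006 m or horizontal distance between swab2_mid and vial2 below 0.006 m or horizontal distance between swab2_mid and vial3 below 0.006 m) and z of swab2_mid in the frame of carrier_mid between -0.0135 and -0.0045 m and (horizontal distance between swab3_mid and vial0 below 0.006 m or horizontal distance between swab3_mid and vial1 below 0.006 m or horizontal distance between swab3_mid and vial2 below 0.006 m or horizontal distance between swab3_mid and vial3 below 0.006 m) and z of swab3_mid in the frame of carrier_mid between -0.0135 and -0.0045 m and height (world z) of carrier_mid below 0.095 m and angle between carrier_mid's own z axis and vertical below 0.12 rad), for 0.3 s.
3. the carrier hangs on the empty fork at the front (horizontal distance between carrier_bar and fork_seat below 0.018 m and z of carrier_bar in the frame of fork_seat between -0.006 and 0.006 m and angle between carrier_bar's own z axis and vertical below 0.12 rad and horizontal distance between fork_seat and front_mark below 0.018 m), for 0.3 s.
At the end, for the whole second after the job is handed in: The empty fork's seat is within 18 mm of the front mark; the carrier hangs on it (its bar within 18 mm of the fork seat seen from above, and within 6 mm in height), tilted less than 0.12 rad and at rest; every swab present sits in a vial, within 6 mm of its axis and within about 4 mm of fully home (all of step 3 and (horizontal distance between swab0_mid and vial0 below 0.006 m or horizontal distance between swab0_mid and vial1 below 0.006 m or horizontal distance between swab0_mid and vial2 below 0.006 m or horizontal distance between swab0_mid and vial3 below 0.006 m) and z of swab0_mid in the frame of carrier_mid between -0.0135 and -0.0045 m and (horizontal distance between swab1_mid and vial0 below 0.006 m or horizontal distance between swab1_mid and vial1 below 0.006 m or horizontal distance between swab1_mid and vial2 below 0.006 m or horizontal distance between swab1_mid and vial3 below 0.006 m) and z of swab1_mid in the frame of carrier_mid between -0.0135 and -0.0045 m and (horizontal distance between swab2_mid and vial0 below 0.006 m or horizontal distance between swab2_mid and vial1 below 0.006 m or horizontal distance between swab2_mid and vial2 below 0.006 m or horizontal distance between swab2_mid and vial3 below 0.006 m) and z of swab2_mid in the frame of carrier_mid between -0.0135 and -0.0045 m and (horizontal distance between swab3_mid and vial0 below 0.006 m or horizontal distance between swab3_mid and vial1 below 0.006 m or horizontal distance between swab3_mid and vial2 below 0.006 m or horizontal distance between swab3_mid and vial3 below 0.006 m) and z of swab3_mid in the frame of carrier_mid between -0.0135 and -0.0045 m and linear speed of carrier below 0.03 m/s and angular speed of carrier below 0.3 rad/s); the robot touches nothing.
It fails at once if the pump bottle is pushed out of its place (30 mm) (distance of pump_bottle from where it was at the start of the episode above 0.03 m).
It fails at once if the mouse is pushed out of its place (30 mm) (distance of mouse from where it was at the start of the episode above 0.03 m).
It fails at once if the carton is pushed out of its place (30 mm) (distance of carton from where it was at the start of the episode above 0.03 m).
Of swab0, swab1, swab2, swab3 only 3 to 4 are there at a start; the rules pass over those that are not, and their reading is None.
At some moment in a run one of carrier may be knocked a few centimetres aside while the robot is not near it.
It also fails if it takes over 192 s, if anything falls off the work surface, if the arm or the gripper's body presses on something with over 40 N, if the wrist force passes 120 N, or if a joint passes its speed limit or range.

## Robot

A 7-joint arm with a two-finger parallel gripper is mounted at the origin on the work surface. World frame = base frame: x ahead of the robot, y to its left, z up, the work surface at z = 0. Lengths are in mm, angles in rad, forces in N, time in s.
With the tool pointing down it reaches from about 350 to 775 mm from the base axis. Payload 3.1 kg.
Tool frame: the origin (TCP) lies at the very end of the fingers, on their centre line; the grasp point (between the pads) lies 19 mm behind it; x points along the fingers, y is the direction in which the jaws open and shut, and the axes are right-handed (so a half turn about x gives the same grasp; the last joint's range is limited). The gripper opens to 85 mm and grips with 20 to 120 N. Pads are 22 mm wide; open, the fingers measure 114 mm over their backs; the gripper's body (76 mm by 85 mm) begins 54 mm behind the grasp point. The pads swing forward as they close: fully open they stand 13 mm farther back than shut.
Start: joints at [1.16, 0.311, 0.014, 1.512, -0.004, 1.319, -0.027], TCP at [198.306, -513.022, 231.304] pointing down, gripper open.
Joint ranges: [-2.7, 2.7], [-0.3, 1.91], [-1.27, 1.3], [0.12, 2.57], [-1.44, 4.58], [0.2, 2.03], [-3.05, 3.05]. Speed limits (rad/s): [2.79, 2.79, 3.14, 3.14, 3.14, 3.14, 3.14].

## Interface

Orientations are given as a 3x3 rotation matrix whose columns are the frame's x, y, z axes.
In Python, from rig import sense, viewer, order gives the robot as it stands.
- The arm moves only by the tool carry_out, never from a script. Its argument "increments" is a list of rows, each an object with "dp": the shift along the tool's x, y, z in m, a list of three; "rotation": the turn, a rotation vector about the tool's x, y, z in degrees, a list of three; "grip": the closure, from -1 (fully open) to 1 (shut), so that 0 is half open. In form: [{"dp": [x, y, z], "rotation": [wx, wy, wz], "grip": grip}, ...]. A call has 1 to 20 rows; each row shifts and turns the commanded pose from where the row before left it, along the tool's axes as they then stand; what a row does not reach is not made up. A row lasts 1/8 s, in which the tool goes at most 62.5 mm and 10.7 degrees, less where a joint would pass 70% of its speed; a pose out of reach is approached as far as the arm can. A call is refused whole if a number of a shift passes 0.0625 or a number of a turn 10.7, either way. A call with a gripper value outside its range is refused whole. The fingers move at their own pace and stop on an object; "squeeze" is the grip in N (left out, the last holds). Time passes only in rows, so rows that do not move let the fingers close. It gives the time, the measured TCP pose, the force and the opening at its end, in the units of the state.
- sense(): the state, without advancing time (a new reading comes with each control period).
- viewer.snapshot(name): name is "scene" or "top" or "wrist"; returns a dict with "pixels" (480x640x3 uint8, red, green, blue), "intrinsics" (3x3 intrinsics, pixels), "k1" (the pictures are not rectified: a ray, as slopes to the right and down, at radius r is drawn at 1 + k1 r^2 times it, then the intrinsics apply), "rvec" (rotation vector, rad) and "tvec" (3), from world to camera coordinates, as OpenCV has them; the wrist camera has in their place "tool_from_camera" (4x4, takes a point from camera to tool coordinates, whose origin is the TCP and whose axes are the tool frame's). Camera axes: x right, y down, z forward; pixel columns grow to the right and rows downward; lengths in mm; the calibration is good to about 2 mm. A picture is of the moment at which its call begins: read the wrist's pose just before it. There is no depth.
- order.sign_off(): hands the job in, once; it reports no verdict.
The state is a dict: "t": time; "qpos": joint angles; "qvel": joint speeds; "joint_torque": joint torques, N m; "tcp_pos": TCP position; "tool_rot": TCP orientation; "wrist_force": force on the tool from outside, world axes, zero at the start; "ft_torque": the same for the moment, N m; "finger_gap": opening from 0.0 (shut) to 1.0 (fully open).
Only numpy, scipy, OpenCV 4.12 (cv2) and the standard library are available. Lean on these libraries where they do the work, as an engineer would, in place of code of your own. Each camera call takes 0.05 s, during which the arm holds its last target. There are 200 camera calls.

## Working session

There is one attempt and no reset: what is moved stays moved. The work goes in short steps, Python scripts to look and compute and a tool call to move; the robot and the scene stay as the last step left them, time stands still between calls to the robot, and variables do not carry over. Pictures are saved under pics/ and viewed, on a budget of 14 in all, crops included, one or two more only if the job needs it, and the job is handed in when it is done.

Besides the shell and the picture viewer there is one more tool, called after "Request:" by a JSON object that holds its "op" and its "data". carry_out: Moves the arm, as the interface text tells. Its arguments: {"type":"object","properties":{"increments":{"type":"array","items":{"type":"object","properties":{"dp":{"type":"array","items":{"type":"number"}},"rotation":{"type":"array","items":{"type":"number"}},"grip":{"type":"number"}}}},"squeeze":{"type":"number"}},"required":["increments"]}

```bash
ls; mkdir -p pics; cat > h.py <<'E'
import numpy as np, cv2
from rig import sense, viewer, order
def shot(name):
    s=sense(); im=viewer.snapshot(name); K=np.array(im["intrinsics"],float)
    if name=="wrist":
        T=np.array(im["tool_from_camera"],float); R=np.array(s["tool_rot"]); p=np.array(s["tcp_pos"],float)
        Rw=R@T[:3,:3]; c=R@T[:3,3]+p      # camera->world
    else:
        Rc=cv2.Rodrigues(np.array(im["rvec"],float))[0]; Rw=Rc.T; c=-Rc.T@np.array(im["tvec"],float).ravel()
    return dict(px=np.array(im["pixels"]),K=K,k1=float(im["k1"]),R=Rw,c=c)
def ray(v,uv):
    d=np.array([(uv[0]-v["K"][0,2])/v["K"][0,0],(uv[1]-v["K"][1,2])/v["K"][1,1]]); r=d.copy()
    for _ in range(20): r=d/(1+v["k1"]*(r@r))
    return v["R"]@np.array([r[0],r[1],1.])
def onz(v,uv,z):
    d=ray(v,uv); return v["c"]+d*(z-v["c"][2])/d[2]
def proj(v,P):
    q=v["R"].T@(np.array(P,float)-v["c"]); r=q[:2]/q[2]; r=r*(1+v["k1"]*(r@r))
    return r*[v["K"][0,0],v["K"][1,1]]+v["K"][:2,2]
def save(v,n,box=None,s=1):
    p=v["px"]
    if box: p=p[box[1]:box[3],box[0]:box[2]]
    cv2.imwrite("pics/"+n,cv2.resize(p[...,::-1],None,fx=s,fy=s,interpolation=cv2.INTER_CUBIC))
def blobs(v,lo,hi,amin=30):
    hsv=cv2.cvtColor(v["px"],cv2.COLOR_RGB2HSV); m=cv2.inRange(hsv,np.array(lo),np.array(hi))
    n,l,st,ce=cv2.connectedComponentsWithStats(m)
    return [(ce[i].round(1).tolist(),st[i].tolist()) for i in range(1,n) if st[i][4]>=amin],l
E
python3 - <<'E'
from h import *
s=sense(); print({k:np.round(s[k],3).tolist() for k in("t","tcp_pos","tool_rot","finger_gap","wrist_force")})
for n in("scene","top"):
    v=shot(n); save(v,n+"0.png"); print(n,v["c"].round(),v["K"].round(1).tolist(),v["k1"],v["R"].round(2).tolist())
E
```

```text
pics
{'t': 0.0, 'tcp_pos': [198.001, -512.334, 230.206], 'tool_rot': [[-0.001, 0.361, -0.933], [0.002, -0.933, -0.361], [-1.0, -0.002, 0.0]], 'finger_gap': 0.994, 'wrist_force': [0.625, -0.456, 0.312]}
scene [1298. -562.  847.] [[565.5, 0.0, 319.7], [0.0, 565.5, 243.5], [0.0, 0.0, 1.0]] -0.09667428761062719 [[0.62, 0.49, -0.62], [0.79, -0.38, 0.49], [0.0, -0.79, -0.62]]
top [ 363.  -16. 1318.] [[567.8, 0.0, 317.9], [0.0, 567.8, 244.3], [0.0, 0.0, 1.0]] -0.04620007197584216 [[0.01, -0.98, 0.19], [-1.0, -0.01, -0.02], [0.02, -0.19, -0.98]]
```

View pics/scene0.png

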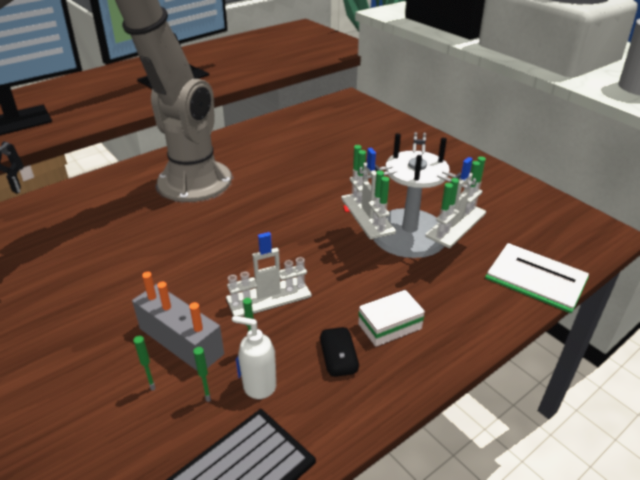

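View pics/top0.png

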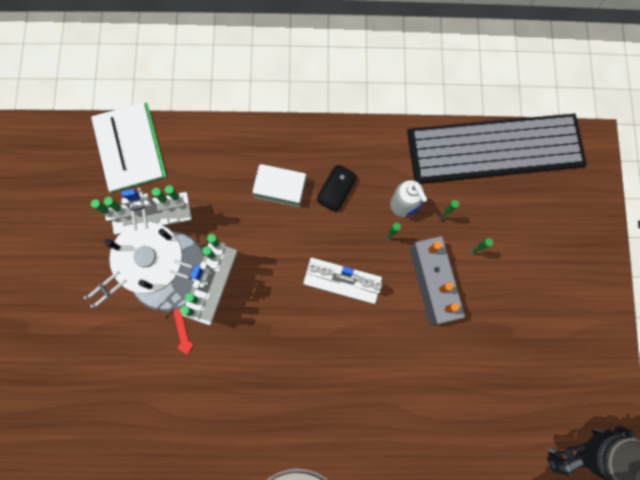

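Scene view: the orange handles are at (148,285), (163,295) and (195,317), and the lone green look-alikes at (143,365), (203,375) and (248,310). 
Top view: there are three orange swabs in the stand at (437,246), (448,287) and (454,308), with one hole free at (437,270). The green decoys at (394,231), (450,208) and (485,246) are not wanted. The loose carrier is at (343,280); the other two carriers are on the carousel with green swabs. The empty fork is at (97,294), and the red pointer runs towards (185,350).

```bash
python3 - <<'E'
from h import *
t=shot("top"); s=shot("scene")
for nm,v in(("top",t),("scene",s)):
    print(nm)
    b,_=blobs(v,(5,150,120),(16,255,255),15); print("orange",b)
    b,_=blobs(v,(110,150,60),(128,255,255),15); print("blue",b)
    b,_=blobs(v,(0,200,150),(4,255,255),15); print("red",b)
    b,_=blobs(v,(0,0,0),(180,255,45),20); print("black",[x for x in b if x[1][4]<600])
def tri(a,b):
    da,db=ray(t,a),ray(s,b); A=np.stack([da,-db],1); k=np.linalg.lstsq(A,s["c"]-t["c"],rcond=None)[0]
    P,Q=t["c"]+da*k[0],s["c"]+db*k[1]; return ((P+Q)/2).round(1),np.linalg.norm(P-Q).round(1)
print("disc",onz(t,(145,257),194),"arrow tip",onz(t,(186,352),2),"arrow start",onz(t,(177,311),2))
print("fork end",onz(t,(97,294),200))
for p in((437,246),(448,287),(454,308)): print(onz(t,p,138).round(1))
# stand top rectangle: mask grey near
hsv=cv2.cvtColor(t["px"],cv2.COLOR_RGB2HSV)
for nm,box,lo,hi,z in(("stand",(400,225,480,335),(0,0,70),(180,70,180),80),("disc",(105,222,185,300),(0,0,215),(180,25,255),194),("carrier",(295,250,390,310),(0,0,170),(180,50,255),10)):
    m=np.zeros(hsv.shape[:2],np.uint8); m[box[1]:box[3],box[0]:box[2]]=cv2.inRange(hsv,np.array(lo),np.array(hi))[box[1]:box[3],box[0]:box[2]]
    c=max(cv2.findContours(m,0,2)[0],key=cv2.contourArea); r=cv2.minAreaRect(c)
    print(nm,r,[onz(t,q,z)[:2].round(1).tolist() for q in cv2.boxPoints(r)], onz(t,r[0],z).round(1))
save(t,"cr1.png",(60,170,260,360),4)
save(t,"cr2.png",(290,200,490,340),4)
E
```

```text
top
orange [([31.5, 126.6], [3, 125, 67, 4, 140]), ([238.7, 128.1], [194, 126, 84, 5, 216]), ([284.4, 129.4], [279, 128, 13, 3, 25]), ([9.3, 132.1], [0, 131, 22, 3, 56]), ([197.8, 134.6], [159, 131, 95, 9, 483]), ([349.6, 136.8], [325, 135, 52, 5, 136]), ([382.4, 141.1], [356, 139, 51, 5, 187]), ([602.0, 146.0], [588, 145, 29, 3, 63]), ([206.6, 164.5], [167, 157, 89, 16, 658]), ([17.0, 164.7], [0, 162, 33, 7, 117]), ([37.3, 165.3], [34, 163, 8, 7, 29]), ([45.1, 166.1], [41, 163, 9, 6, 27]), ([404.7, 168.9], [398, 168, 13, 3, 34]), ([46.7, 194.4], [0, 192, 100, 7, 343]), ([222.5, 196.4], [189, 193, 69, 8, 246]), ([487.1, 201.5], [479, 199, 16, 5, 32]), ([524.1, 199.9], [496, 199, 57, 3, 128]), ([17.0, 239.6], [0, 237, 38, 7, 143]), ([248.4, 243.5], [222, 239, 55, 11, 291]), ([435.1, 246.7], [430, 242, 11, 10, 70]), ([463.7, 244.5], [453, 242, 22, 5, 63]), ([10.9, 245.1], [0, 244, 24, 3, 68]), ([497.4, 244.9], [493, 244, 11, 3, 21]), ([33.0, 251.7], [0, 249, 78, 5, 258]), ([460.6, 250.3], [453, 249, 17, 4, 58]), ([279.3, 254.4], [253, 252, 55, 5, 159]), ([468.0, 256.8], [456, 255, 28, 
[... 2869 characters left out ...]
   ] arrow start [452.79557236 280.26747933   2.        ]
fork end [470.70873246 395.19810476 200.        ]
[ 586.2 -293.8  138. ]
[ 498.8 -314.4  138. ]
[ 454.8 -325.5  138. ]
stand ((436.35235595703125, 280.3089599609375), (86.49689483642578, 36.4705696105957), 74.93151092529297) [[602.6, -241.3], [625.1, -321.3], [439.1, -364.8], [418.2, -286.6]] [ 520.1 -303.6   80. ]
disc ((145.0, 257.0), (70.0, 70.0), 90.0) [[617.5, 382.4], [619.1, 240.4], [477.2, 233.0], [475.6, 371.8]] [546.6 306.7 194. ]
carrier ((342.4787292480469, 280.1536560058594), (74.78765106201172, 27.724950790405273), 15.461219787597656) [[518.5, -8.5], [581.3, -25.0], [536.1, -193.2], [473.9, -175.2]] [ 527.3 -100.6   10. ]
```

View pics/cr1.png

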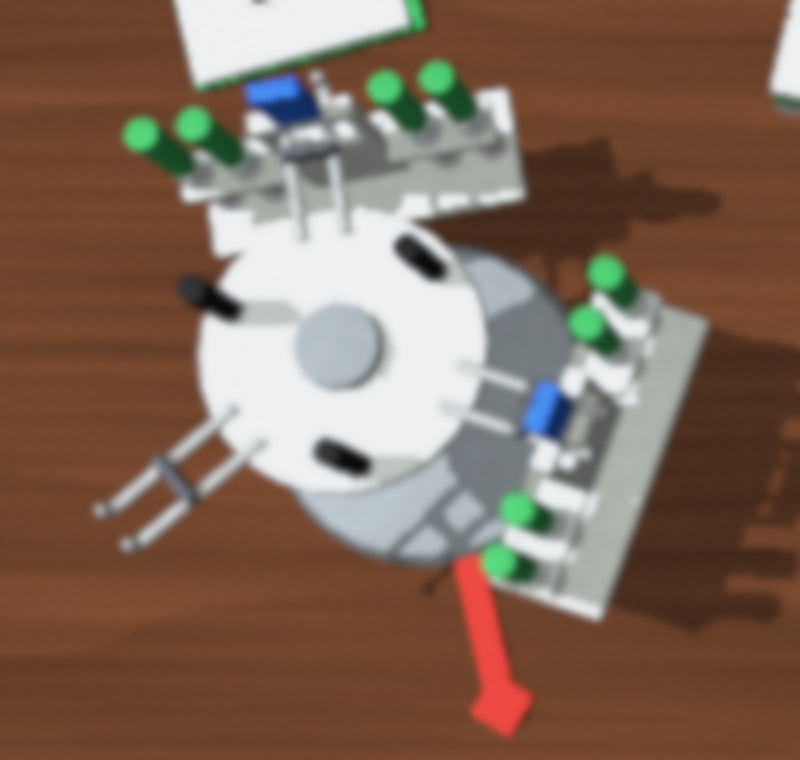

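View pics/cr2.png

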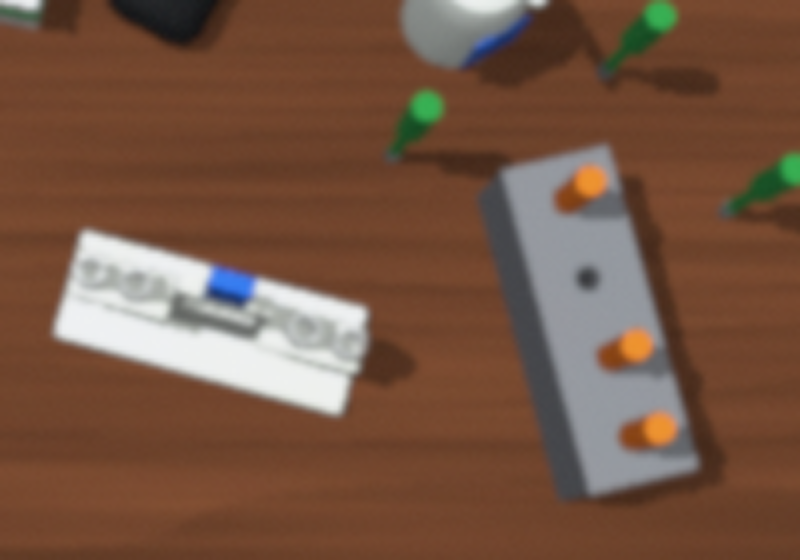

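The crops show the empty fork's tips at top-image pixels (85,298) and (92.5,306), the post tops at about (141,282), (107.5,242) and (161,231), and the arrow tip at (186,353). The three orange handles are clearly on the stand and the free hole is at (437,269). I choose those three.

```bash
cat >> h.py <<'E'
def Rdown(phi):
    c,s=np.cos(np.radians(phi)),np.sin(np.radians(phi)); return np.array([[0,c,s],[0,s,-c],[-1,0,0]])
def plan(P,phi,step=None):
    """tool-frame shift (mm) and x-turn (deg) from the pose now to world P, phi (jaw axis angle, nearest half turn)"""
    s=sense(); R=np.array(s["tool_rot"]); p=np.array(s["tcp_pos"]); d=R.T@(np.array(P)-p)
    rv=cv2.Rodrigues(R.T@Rdown(phi))[0].ravel()*180/np.pi
    print("t",round(s["t"],2),"tcp",p.round(1),"phi",round(np.degrees(np.arctan2(R[1,1],R[0,1])),1),"gap",round(s["finger_gap"],3),"F",np.round(s["wrist_force"],1),"| dp",d.round(1),"rot",rv.round(1),"q7",round(s["qpos"][6],2))
E
python3 - <<'E'
from h import *
t=shot("top"); ax=np.array([546.6,306.7])
def rel(p,z):
    P=onz(t,p,z)[:2]; d=P-ax; return P.round(1),np.hypot(*d).round(1),np.degrees(np.arctan2(d[1],d[0])).round(1)
o=np.array([60,170])
for n,p,z in(("forkend",(115.5,528),208),("tabA",(272,92),255),("tabB",(543,400),255),("p0",(325,450),254),("p1",(190,288),254),("p2",(405,245),254),("root",(248,426),200),("block",(177,480),207),("arrow",(508,738),2),("arrow mid",(486,640),2),("basecap",(340,347),200)):
    print(n,rel(np.array(p)/4+o,z))
o=np.array([290,200])
for p in((591,181),(636,346),(659,429)): print("orange",onz(t,np.array(p)/4+o,140).round(1))
print("hole",onz(t,np.array((588,278))/4+o,80).round(1))
for p in((502,170),(610,146),(698,466),(588,496)): print("stand c",onz(t,np.array(p)/4+o,80).round(1))
print("tab",onz(t,np.array((232,278))/4+o,173).round(1))
for p in((82,232),(55,335),(343,414),(368,308)): print("foot c",onz(t,np.array(p)/4+o,10).round(1))
for p in((96,268),(140,283),(308,327),(352,343)): print("vial",onz(t,np.array(p)/4+o,85).round(1))
plan((488,295,300),30)
E
```

```text
forkend (array([454.1, 407. ]), np.float64(136.4), np.float64(132.7))
tabA (array([661.6, 330.3]), np.float64(117.4), np.float64(11.6))
tabB (array([512.9, 192. ]), np.float64(119.6), np.float64(-106.4))
p0 (array([488.2, 293.5]), np.float64(59.9), np.float64(-167.3))
p1 (array([564.9, 363. ]), np.float64(59.2), np.float64(72.0))
p2 (array([586.9, 261.6]), np.float64(60.5), np.float64(-48.2))
root (array([506. , 348.2]), np.float64(58.0), np.float64(134.4))
block (array([478.1, 378.9]), np.float64(99.6), np.float64(133.5))
arrow (array([354.5, 252.6]), np.float64(199.6), np.float64(-164.3))
arrow mid (array([409.6, 267.8]), np.float64(142.5), np.float64(-164.1))
basecap (array([546.1, 305. ]), np.float64(1.7), np.float64(-107.0))
orange [ 587.5 -295.   140. ]
orange [ 499.6 -316.   140. ]
orange [ 456.3 -326.6  140. ]
hole [ 544.2 -305.8   80. ]
stand c [ 604.6 -259.3   80. ]
stand c [ 619.  -320.6   80. ]
stand c [ 440.9 -363.3   80. ]
stand c [ 424.3 -302.1   80. ]
tab [ 528.8 -101.3  173. ]
foot c [578.6 -25.9  10. ]
foot c [518.  -10.9  10. ]
foot c [ 473.8 -177.4   10. ]
foot c [ 535.6 -192.6   10. ]
vial [546.3 -33.2  85. ]
vial [538.2 -57.4  85. ]
vial [ 514.9 -149.4   85. ]
vial [ 506.3 -173.5   85. ]
t 0.25 tcp [ 198.2 -512.7  230.8] phi -68.9 gap 1.001 F [-0.6 -0.6 -0.5] | dp [ -68.5 -649.  -561.5] rot [-98.9  -0.1   0. ] q7 -0.03
```

Everything agrees: post radius is 60, tabs and fork lie about 120° apart, stand holes and vials are spaced 45 and 26 mm. The axis is about (546.5,306), the empty fork is at 132.6° and the front at 195.6°, so the disc must turn about +63° anticlockwise. First move is to above post0.

Request:
{"op": "carry_out", "data": {"increments": [{"dp":[-0.0072,-0.0261,-0.0366],"rotation":[0,0,0],"grip":-1},{"dp":[-0.0072,-0.0261,-0.0366],"rotation":[0,0,0],"grip":-1},{"dp":[-0.0072,-0.0261,-0.0366],"rotation":[0,0,0],"grip":-1},{"dp":[-0.0072,-0.0261,-0.0366],"rotation":[0,0,0],"grip":-1},{"dp":[-0.0072,-0.0261,-0.0366],"rotation":[0,0,0],"grip":-1},{"dp":[-0.0072,-0.0261,-0.0366],"rotation":[0,0,0],"grip":-1},{"dp":[-0.0072,-0.0261,-0.0366],"rotation":[0,0,0],"grip":-1},{"dp":[-0.0072,-0.0261,-0.0366],"rotation":[0,0,0],"grip":-1},{"dp":[-0.0072,-0.0261,-0.0366],"rotation":[0,0,0],"grip":-1},{"dp":[-0.0072,-0.0261,-0.0366],"rotation":[0,0,0],"grip":-1},{"dp":[-0.0072,-0.0261,-0.0366],"rotation":[0,0,0],"grip":-1},{"dp":[0,-0.0401,-0.0177],"rotation":[0,0,0],"grip":-1},{"dp":[0,-0.0401,-0.0177],"rotation":[0,0,0],"grip":-1},{"dp":[0,-0.0401,-0.0177],"rotation":[0,0,0],"grip":-1},{"dp":[0,-0.0401,-0.0177],"rotation":[0,0,0],"grip":-1},{"dp":[0,-0.0401,-0.0177],"rotation":[0,0,0],"grip":-1},{"dp":[0,-0.0401,-0.0177],"rotation":[0,0,0],"grip":-1},{"dp":[0,-0.0401,-0.0177],"rotation":[0,0,0],"grip":-1},{"dp":[0,-0.0401,-0.0177],"rotation":[0,0,0],"grip":-1},{"dp":[0,-0.0401,-0.0177],"rotation":[4.2,0,0],"grip":-1}], "squeeze": 30}}

```text
t: 2.75
tcp_pos: [488.9, 295.0, 310.3]
tool_rot: [[0.0, 0.289, -0.957], [-0.0, -0.957, -0.289], [-1.0, 0.0, 0.0]]
wrist_force: [0.0, 0.1, 0.3]
finger_gap: 0.997
```

Request:
{"op": "carry_out", "data": {"increments": [{"dp":[0,0,0],"rotation":[4.2,0,0],"grip":-1},{"dp":[0,0,0],"rotation":[0,0,0],"grip":-1}]}}

```text
t: 3.0
tcp_pos: [488.6, 294.3, 310.1]
tool_rot: [[-0.001, 0.222, -0.975], [-0.001, -0.975, -0.222], [-1.0, 0.0, 0.001]]
wrist_force: [0.1, -0.3, -0.8]
finger_gap: 1.002
```

```bash
python3 -c "
from h import *
plan((488.2,293.5,221),-77.3)
v=shot('wrist'); save(v,'w1.png'); print(v['c'], proj(v,(488.2,293.5,254)))"
```

```text
t 3.0 tcp [488.6 294.3 310.1] phi -77.2 gap 1.002 F [ 0.1 -0.3 -0.8] | dp [89.1  0.6  0.5] rot [ 0.1  0.  -0. ] q7 -2.09
[558.15637083 310.71587403 452.15931275] [316.3053562  253.90729496]
```

View pics/w1.png

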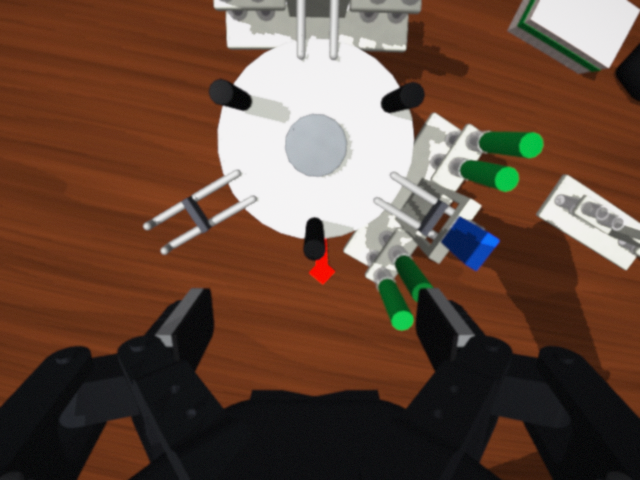

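The wrist picture shows the post top at (314,252), as predicted at (316,254), with the fingers straddling it. Next: descend, grip, turn.

Request:
{"op": "carry_out", "data": {"increments": [{"dp":[0.03,0,0],"rotation":[0,0,0],"grip":-1},{"dp":[0.03,0,0],"rotation":[0,0,0],"grip":-1},{"dp":[0.03,0,0],"rotation":[0,0,0],"grip":-1},{"dp":[0,0,0],"rotation":[0,0,0],"grip":1},{"dp":[0,0,0],"rotation":[0,0,0],"grip":1},{"dp":[0,0,0],"rotation":[0,0,0],"grip":1},{"dp":[0,0,0],"rotation":[0,0,0],"grip":1},{"dp":[0,0,0],"rotation":[0,0,0],"grip":1},{"dp":[0,0,0],"rotation":[0,0,0],"grip":1},{"dp":[0,0,0],"rotation":[0,0,0],"grip":1}]}}

```text
t: 4.3
tcp_pos: [489.3, 294.6, 221.8]
tool_rot: [[0.002, 0.221, -0.975], [0.001, -0.975, -0.221], [-1.0, -0.001, -0.002]]
wrist_force: [-0.7, -1.0, 5.1]
finger_gap: 0.152
```

```bash
python3 -c "
from h import *
plan((488.2,293.5,221),-77.3)"
```

```text
t 4.3 tcp [489.3 294.6 221.8] phi -77.3 gap 0.152 F [-0.7 -1.   5.1] | dp [0.8 0.8 1.3] rot [ 0.  -0.1  0. ] q7 -2.11
```

Request:
{"op": "carry_out", "data": {"increments": [{"dp":[0,0.00366,-0.00011],"rotation":[-3.5,0,0],"grip":1},{"dp":[0,0.00366,-0.00011],"rotation":[-3.5,0,0],"grip":1},{"dp":[0,0.00366,-0.00011],"rotation":[-3.5,0,0],"grip":1},{"dp":[0,0.00366,-0.00011],"rotation":[-3.5,0,0],"grip":1},{"dp":[0,0.00366,-0.00011],"rotation":[-3.5,0,0],"grip":1},{"dp":[0,0.00366,-0.00011],"rotation":[-3.5,0,0],"grip":1},{"dp":[0,0.00366,-0.00011],"rotation":[-3.5,0,0],"grip":1},{"dp":[0,0.00366,-0.00011],"rotation":[-3.5,0,0],"grip":1},{"dp":[0,0.00366,-0.00011],"rotation":[-3.5,0,0],"grip":1},{"dp":[0,0.00366,-0.00011],"rotation":[-3.5,0,0],"grip":1},{"dp":[0,0.00366,-0.00011],"rotation":[-3.5,0,0],"grip":1},{"dp":[0,0.00366,-0.00011],"rotation":[-3.5,0,0],"grip":1},{"dp":[0,0.00366,-0.00011],"rotation":[-3.5,0,0],"grip":1},{"dp":[0,0.00366,-0.00011],"rotation":[-3.5,0,0],"grip":1},{"dp":[0,0.00366,-0.00011],"rotation":[-3.5,0,0],"grip":1},{"dp":[0,0.00366,-0.00011],"rotation":[-3.5,0,0],"grip":1},{"dp":[0,0.00366,-0.00011],"rotation":[-3.5,0,0],"grip":1},{"dp":[0,0.00366,-0.00011],"rotation":[-3.5,0,0],"grip":1},{"dp":[0,0,0],"rotation":[0,0,0],"grip":1},{"dp":[0,0,0],"rotation":[0,0,0],"grip":1}]}}

```text
t: 6.8
tcp_pos: [532.9, 248.8, 221.8]
tool_rot: [[0.001, 0.969, -0.247], [-0.0, -0.247, -0.969], [-1.0, 0.002, -0.0]]
wrist_force: [-0.8, -0.7, 7.6]
finger_gap: 0.152
```

Request:
{"op": "carry_out", "data": {"increments": [{"dp":[0,0,0],"rotation":[0,0,0],"grip":0},{"dp":[0,0,0],"rotation":[0,0,0],"grip":0},{"dp":[0,0,0],"rotation":[0,0,0],"grip":0},{"dp":[-0.03,0,0],"rotation":[0,0,0],"grip":-1},{"dp":[-0.04,0,0],"rotation":[0,0,0],"grip":-1},{"dp":[-0.04,0,0],"rotation":[0,0,0],"grip":-1},{"dp":[0,0,0],"rotation":[0,0,0],"grip":-1}]}}

```text
t: 7.68
tcp_pos: [533.4, 250.7, 334.1]
tool_rot: [[0.006, 0.969, -0.246], [0.004, -0.246, -0.969], [-1.0, 0.005, -0.005]]
wrist_force: [0.1, 0.5, -1.0]
finger_gap: 1.003
```

```bash
python3 -c "
from h import *
plan((500,-305,260),15)
v=shot('wrist'); save(v,'w2.png')
a=np.radians(195.6)
for r,z in((137,208),(119,200),(200,0)): print(proj(v,(546.5+r*np.cos(a),306+r*np.sin(a),z)))"
```

```text
t 7.67 tcp [533.4 250.7 334.1] phi -14.2 gap 1.003 F [ 0.1  0.5 -1. ] | dp [ 71.6 104.1 547.3] rot [-29.2  -0.2  -0.3] q7 -0.96
[167.01335776 238.20992989]
[188.06435428 225.04178701]
[190.44594225 216.44306294]
```

View pics/w2.png

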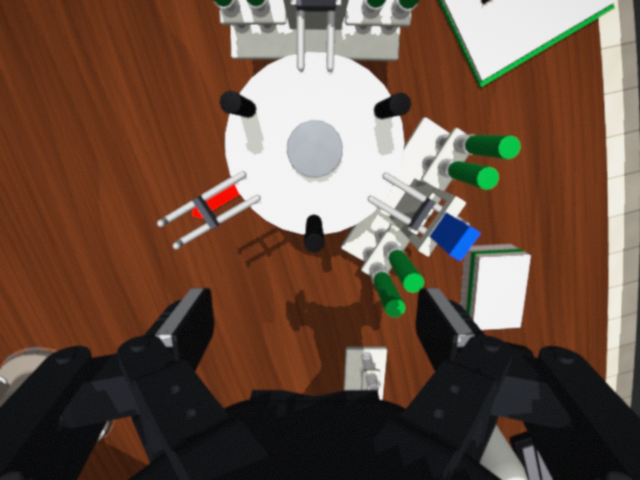

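The fork tips at (160,223) and (178,245) lie over the red pointer, within a few mm of the prediction (167,238). Next, hover over the stand.

Request:
{"op": "carry_out", "data": {"increments": [{"dp":[0.0028,0.0107,0.0455],"rotation":[0,0,0],"grip":-1},{"dp":[0.0028,0.0107,0.0455],"rotation":[0,0,0],"grip":-1},{"dp":[0.0028,0.0107,0.0455],"rotation":[0,0,0],"grip":-1},{"dp":[0.0028,0.0107,0.0455],"rotation":[0,0,0],"grip":-1},{"dp":[0.0028,0.0107,0.0455],"rotation":[0,0,0],"grip":-1},{"dp":[0.0028,0.0107,0.0455],"rotation":[0,0,0],"grip":-1},{"dp":[0.0028,0.0107,0.0455],"rotation":[0,0,0],"grip":-1},{"dp":[0.0028,0.0107,0.0455],"rotation":[0,0,0],"grip":-1},{"dp":[0.0028,0.0107,0.0455],"rotation":[0,0,0],"grip":-1},{"dp":[0.0028,0.0107,0.0455],"rotation":[0,0,0],"grip":-1},{"dp":[0.0028,0.0107,0.0455],"rotation":[0,0,0],"grip":-1},{"dp":[0.0028,0.0107,0.0455],"rotation":[0,0,0],"grip":-1},{"dp":[0,0,0],"rotation":[10.4,0,0],"grip":-1},{"dp":[0,0,0],"rotation":[10.4,0,0],"grip":-1},{"dp":[0,0,0],"rotation":[10.4,0,0],"grip":-1},{"dp":[0,0,0],"rotation":[10.4,0,0],"grip":-1},{"dp":[0,0,0],"rotation":[10.4,0,0],"grip":-1},{"dp":[0,0,0],"rotation":[10.4,0,0],"grip":-1},{"dp":[0,0,0],"rotation":[0,0,0],"grip":-1},{"dp":[0,0,0],"rotation":[0,0,0],"grip":-1}]}}

```text
t: 10.22
tcp_pos: [521.9, -311.6, 295.9]
tool_rot: [[-0.002, 0.233, -0.972], [0.001, -0.972, -0.233], [-1.0, -0.001, 0.001]]
wrist_force: [0.2, -0.8, 0.1]
finger_gap: 1.0
```

```bash
cat >> h.py <<'E'
def orange(v,amin=150):
    hsv=cv2.cvtColor(v["px"],cv2.COLOR_RGB2HSV); m=cv2.inRange(hsv,np.array((6,170,130)),np.array((16,255,255)))
    m=cv2.morphologyEx(m,cv2.MORPH_OPEN,np.ones((5,5)))
    return [c for c in cv2.findContours(m,0,2)[0] if cv2.contourArea(c)>amin],m
E
python3 - <<'E'
from h import *
plan((456,-326.6,111),-76.5)
v=shot('wrist'); save(v,'w3.png')
for p in((587.5,-295),(499.6,-316),(456.3,-326.6)): print(proj(v,p+(140,)).round(1),proj(v,p+(80,)).round(1))
for c in orange(v)[0]: print(cv2.boundingRect(c),cv2.contourArea(c))
E
```

```text
t 10.22 tcp [ 521.9 -311.6  295.9] phi -76.5 gap 1.0 F [ 0.2 -0.8  0.1] | dp [185.   -0.6  67.3] rot [-0.   0.1  0.1] q7 -0.96
[314.1 135.3] [314.2 134.5]
[314.1 239. ] [314.2 222. ]
[314.4 284.3] [314.4 261.1]
(482, 418, 56, 62) 2321.5
(0, 0, 640, 407) 215245.5
```

View pics/w3.png

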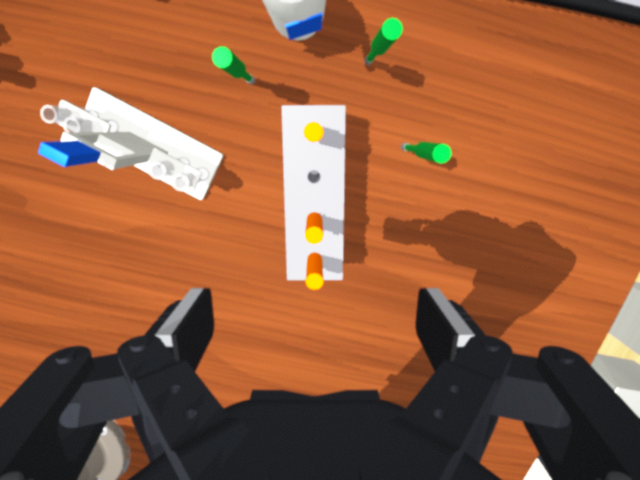

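The view shows the orange caps at (314,131), (314,235) and (315,282), and the carrier's vial mouths at (50,114), (70,125), (162,168) and (184,180).

```bash
python3 - <<'E'
from h import *
v=shot('wrist')
hsv=cv2.cvtColor(v["px"],cv2.COLOR_RGB2HSV)
m=cv2.inRange(hsv,np.array((20,200,200)),np.array((32,255,255)))
for c in cv2.findContours(m,0,2)[0]:
    if cv2.contourArea(c)>60:
        e=cv2.minEnclosingCircle(c); P=onz(v,e[0],140); print(np.round(e[0],1),round(e[1],1),P.round(1))
for p in((50,114),(70,125),(162,168),(184,180)): print(onz(v,p,85).round(1))
print(proj(v,(521.9,-311.6,140)))
E
```

```text
[314. 281.] 8.6 [ 459.6 -325.5  140. ]
[313.5 234. ] 8.5 [ 504.2 -314.4  140. ]
[313.  131.9] 9.1 [ 590.3 -293.6  140. ]
[549.2 -30.6  85. ]
[542.8 -52.4  85. ]
[ 520.6 -151.3   85. ]
[ 513.6 -175.3   85. ]
[315.01950714 214.616618  ]
```

Request:
{"op": "carry_out", "data": {"increments": [{"dp":[0.02,0,0.033],"rotation":[0,0,0],"grip":-1},{"dp":[0.02,-0.001,0.0325],"rotation":[0,0,0],"grip":-1},{"dp":[0.04,0,0],"rotation":[0,0,0],"grip":-1},{"dp":[0.035,0,0],"rotation":[0,0,0],"grip":-1},{"dp":[0.035,0,0],"rotation":[0,0,0],"grip":-1},{"dp":[0.035,0,0],"rotation":[0,0,0],"grip":-1},{"dp":[0,0,0],"rotation":[0,0,0],"grip":1},{"dp":[0,0,0],"rotation":[0,0,0],"grip":1},{"dp":[0,0,0],"rotation":[0,0,0],"grip":1},{"dp":[0,0,0],"rotation":[0,0,0],"grip":1},{"dp":[0,0,0],"rotation":[0,0,0],"grip":1},{"dp":[0,0,0],"rotation":[0,0,0],"grip":1},{"dp":[0,0,0],"rotation":[0,0,0],"grip":1},{"dp":[0,0,0],"rotation":[0,0,0],"grip":1}], "squeeze": 30}}

```text
t: 12.08
tcp_pos: [459.4, -326.3, 113.5]
tool_rot: [[0.002, 0.231, -0.973], [-0.002, -0.973, -0.231], [-1.0, 0.002, -0.002]]
wrist_force: [-0.9, -0.0, 5.9]
finger_gap: 0.185
```

Request:
{"op": "carry_out", "data": {"increments": [{"dp":[-0.02,0,0],"rotation":[0,0,0],"grip":1},{"dp":[-0.03,0,0],"rotation":[0,0,0],"grip":1},{"dp":[-0.04,0,0],"rotation":[0,0,0],"grip":1},{"dp":[-0.03,0,0],"rotation":[0,0,0],"grip":1},{"dp":[0,0,0],"rotation":[0,0,0],"grip":1},{"dp":[0,0,0],"rotation":[0,0,0],"grip":1}]}}

```text
t: 12.82
tcp_pos: [457.6, -325.6, 230.7]
tool_rot: [[-0.002, 0.231, -0.973], [0.001, -0.973, -0.231], [-1.0, -0.001, 0.002]]
wrist_force: [0.0, -0.6, -0.8]
finger_gap: 0.187
```

```bash
python3 - <<'E'
from h import *
plan((512,-175,240),-16)
v=shot('wrist'); save(v,'w4.png')
s=sense();p=np.array(s['tcp_pos']);print(proj(v,p),proj(v,p+[0,0,19]),proj(v,p+[0,0,29]))
E
```

```text
t 12.82 tcp [ 457.6 -325.6  230.7] phi -76.7 gap 0.187 F [ 0.  -0.6 -0.8] | dp [  -9.3 -134.   -87.6] rot [-60.7   0.    0.1] q7 -0.88
[315.15545058 295.08098486] [315.20257846 316.63525711] [315.23244718 330.36440943]
```

View pics/w4.png

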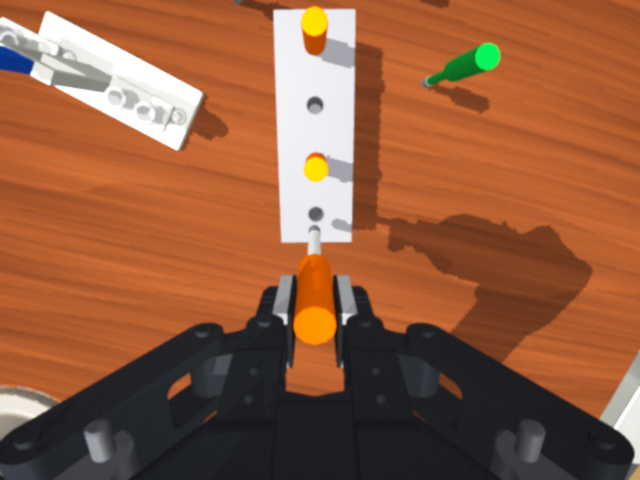

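The swab is held upright and centred (cap at (315,326), tip at (315,231)), and its hole is vacated at (316,214). Next, hover over the carrier's near end and look.

Request:
{"op": "carry_out", "data": {"increments": [{"dp":[-0.032,0,0],"rotation":[0,0,0],"grip":1},{"dp":[-0.032,0,0],"rotation":[0,0,0],"grip":1},{"dp":[0,-0.0338,-0.0218],"rotation":[0,0,0],"grip":1},{"dp":[0,-0.0338,-0.0218],"rotation":[0,0,0],"grip":1},{"dp":[0,-0.0338,-0.0217],"rotation":[0,0,0],"grip":1},{"dp":[0,-0.0338,-0.0217],"rotation":[0,0,0],"grip":1},{"dp":[0,0,0],"rotation":[-10.1,0,0],"grip":1},{"dp":[0,0,0],"rotation":[-10.1,0,0],"grip":1},{"dp":[0,0,0],"rotation":[-10.1,0,0],"grip":1},{"dp":[0,0,0],"rotation":[-10.1,0,0],"grip":1},{"dp":[0,0,0],"rotation":[-10.1,0,0],"grip":1},{"dp":[0,0,0],"rotation":[-10.1,0,0],"grip":1},{"dp":[0,0,0],"rotation":[0,0,0],"grip":1},{"dp":[0,0,0],"rotation":[0,0,0],"grip":1}]}}

```text
t: 14.62
tcp_pos: [511.5, -174.2, 295.0]
tool_rot: [[-0.002, 0.96, -0.279], [0.001, -0.279, -0.96], [-1.0, -0.002, -0.0]]
wrist_force: [0.3, 0.3, -0.8]
finger_gap: 0.183
```

```bash
python3 - <<'E'
from h import *
plan((512,-175,240),-16)
v=shot('wrist'); save(v,'w5.png')
p=np.array(sense()['tcp_pos']);print(proj(v,p-[0,0,106]),proj(v,p+[0,0,29]))
E
```

```text
t 14.62 tcp [ 511.5 -174.2  295. ] phi -16.2 gap 0.183 F [ 0.3  0.3 -0.8] | dp [55.   0.8  0.6] rot [-0.2 -0.   0.1] q7 -0.17
[314.56711971 230.54373178] [314.14360115 331.1051538 ]
```

View pics/w5.png

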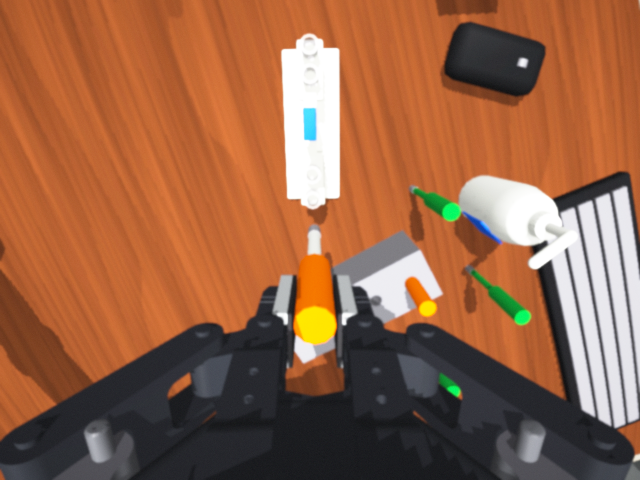

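The vial mouths are at (309,45), (310,75), (312,176) and (313,201), with the held tip at (315,229).

```bash
python3 - <<'E'
from h import *
v=shot('wrist'); s=sense();p=np.array(s['tcp_pos']);print(p)
V=[onz(v,q,85) for q in((309,45),(310,75),(312,176),(313,201))]
for q in V: print(q.round(1))
d=V[0]-V[3]; print(np.hypot(*d[:2]),np.degrees(np.arctan2(d[1],d[0])))
print("tip seen",onz(v,(315,228),p[2]-104).round(1))
save(v,"w6.png",(270,20,350,250),3)
for q in((546.3,-33.2,85),(506.3,-173.5,85)): print(proj(v,q))
E
```

```text
[ 511.65831907 -174.24596788  295.48546757]
[548.4 -29.4  85. ]
[541.8 -55.   85. ]
[ 516.7 -147.3   85. ]
[ 510.5 -172.3   85. ]
147.81609095957177 75.1471660110076
tip seen [ 512.7 -171.9  191.5]
[308.00981808  49.87566944]
[309.44224591 203.23304632]
```

View pics/w6.png

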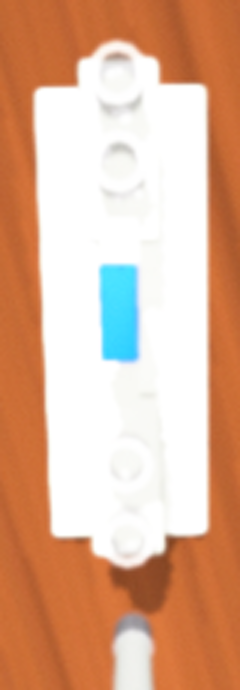

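Request:
{"op": "carry_out", "data": {"increments": [{"dp":[0.03,-0.001,0.0007],"rotation":[0,0,0],"grip":1},{"dp":[0.03,-0.001,0.0008],"rotation":[-1.3,0,0],"grip":1},{"dp":[0.032,0,0],"rotation":[0,0,0],"grip":1},{"dp":[0,0,0],"rotation":[0,0,0],"grip":1},{"dp":[0,0,0],"rotation":[0,0,0],"grip":1}]}}

```text
t: 15.35
tcp_pos: [510.4, -175.2, 205.1]
tool_rot: [[0.002, 0.967, -0.255], [-0.0, -0.255, -0.967], [-1.0, 0.002, -0.0]]
wrist_force: [1.1, 1.3, -0.0]
finger_gap: 0.184
```

```bash
python3 - <<'E'
from h import *
plan((509,-175,200),-14.9)
v=shot('wrist'); save(v,"w7.png",(240,60,400,360),2.5)
p=np.array(sense()['tcp_pos']);print(proj(v,p-[0,0,106]),proj(v,[p[0],p[1],85]))
E
```

```text
t 15.35 tcp [ 510.4 -175.2  205.1] phi -14.8 gap 0.184 F [ 1.1  1.3 -0. ] | dp [ 5.1 -1.4  0.2] rot [ 0.1 -0.  -0.1] q7 -0.17
[314.41470489 230.54337705] [314.37566026 225.38349875]
```

View pics/w7.png

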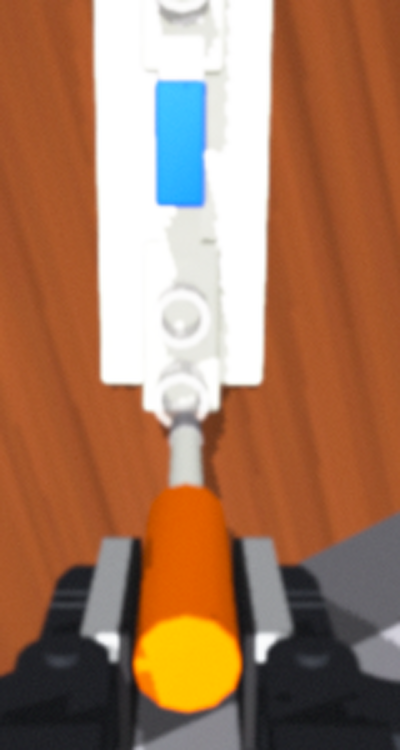

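```bash
python3 - <<'E'
from h import *
v=shot('wrist'); s=sense(); R=np.array(s['tool_rot']); p=np.array(s['tcp_pos'])
# w4 pose rebuilt
Rt=R.T@v["R"]; ct=R.T@(v["c"]-p)
R4=np.array([[-0.002,0.231,-0.973],[0.001,-0.973,-0.231],[-1,-0.001,0.002]]); p4=np.array([457.6,-325.6,230.7])
v4=dict(v); v4["R"]=R4@Rt; v4["c"]=R4@ct+p4
print("hole seen",onz(v4,(316,214),80), "tool offsets",R4.T@(onz(v4,(316,214),80)-p4))
print("mouth now, tool offset",R.T@(onz(v,(313.2,219.2),85)-p), "tip", R.T@(onz(v,(314.4,229),p[2]-103)-p))
print(R4, p)
E
```

```text
hole seen [ 459.57284294 -326.4003857    80.        ] tool offsets [150.69525393   1.385202    -2.03608708]
mouth now, tool offset [120.69758063  -0.86428872  -4.94883008] tip [ 1.03000486e+02  7.36251781e-02 -2.01018905e+00]
[[-0.002  0.231 -0.973]
 [ 0.001 -0.973 -0.231]
 [-1.    -0.001  0.002]] [ 510.78712061 -175.22280829  205.70071599]
```

Request:
{"op": "carry_out", "data": {"increments": [{"dp":[0,-0.001,-0.0032],"rotation":[0,0,0],"grip":1},{"dp":[0.008,0,0],"rotation":[0,0,0],"grip":1},{"dp":[0.008,0,0],"rotation":[0,0,0],"grip":1},{"dp":[0.005,0,0],"rotation":[0,0,0],"grip":1},{"dp":[0.005,0,0],"rotation":[0,0,0],"grip":1},{"dp":[0,0,0],"rotation":[0,0,0],"grip":1},{"dp":[0,0,0],"rotation":[0,0,0],"grip":1}]}}

```text
t: 16.32
tcp_pos: [509.5, -171.8, 178.0]
tool_rot: [[0.0, 0.967, -0.255], [-0.0, -0.255, -0.967], [-1.0, 0.0, -0.0]]
wrist_force: [-0.6, -0.1, -0.1]
finger_gap: 0.181
```

```bash
python3 - <<'E'
from h import *
plan((509,-175,118),-14.9)
v=shot('wrist'); save(v,"w8.png",(240,60,400,360),2.5)
E
```

```text
t 16.32 tcp [ 509.5 -171.8  178. ] phi -14.8 gap 0.181 F [-0.6 -0.1 -0.1] | dp [60.   0.3  3.3] rot [ 0.1 -0.  -0. ] q7 -0.19
```

View pics/w8.png

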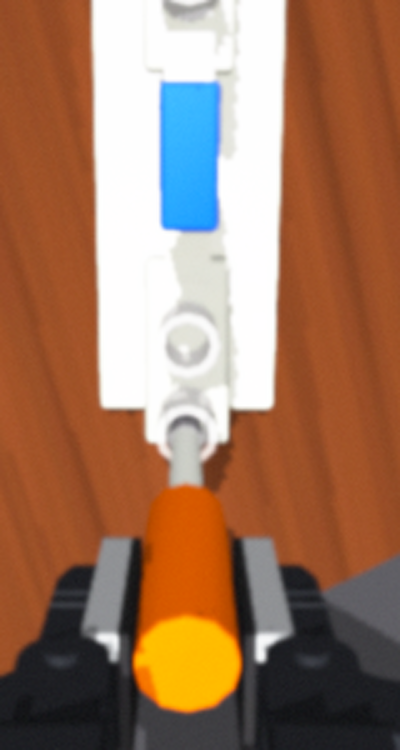

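The tip is inside the mouth with no force. Push home.

Request:
{"op": "carry_out", "data": {"increments": [{"dp":[0.01,0,0],"rotation":[0,0,0],"grip":1},{"dp":[0.01,0,0],"rotation":[0,0,0],"grip":1},{"dp":[0.01,0,0],"rotation":[0,0,0],"grip":1},{"dp":[0.01,0,0],"rotation":[0,0,0],"grip":1},{"dp":[0.01,0,0],"rotation":[0,0,0],"grip":1},{"dp":[0.005,0,0],"rotation":[0,0,0],"grip":1},{"dp":[0,0,0],"rotation":[0,0,0],"grip":1}]}}

```text
t: 17.25
tcp_pos: [509.1, -171.7, 122.5]
tool_rot: [[-0.001, 0.967, -0.255], [0.0, -0.255, -0.967], [-1.0, -0.001, -0.0]]
wrist_force: [-0.4, -0.1, 0.1]
finger_gap: 0.184
```

Request:
{"op": "carry_out", "data": {"increments": [{"dp":[0.004,0,0],"rotation":[0,0,0],"grip":1},{"dp":[0,0,0],"rotation":[0,0,0],"grip":1}]}}

```text
t: 17.5
tcp_pos: [509.3, -171.8, 118.8]
tool_rot: [[-0.0, 0.967, -0.255], [-0.0, -0.255, -0.967], [-1.0, -0.0, 0.0]]
wrist_force: [-0.1, -0.3, -0.3]
finger_gap: 0.185
```

Request:
{"op": "carry_out", "data": {"increments": [{"dp":[0.0015,0,0],"rotation":[0,0,0],"grip":1},{"dp":[0.0015,0,0],"rotation":[0,0,0],"grip":1},{"dp":[0,0,0],"rotation":[0,0,0],"grip":1}]}}

```text
t: 17.88
tcp_pos: [509.9, -171.8, 118.4]
tool_rot: [[0.001, 0.967, -0.255], [-0.002, -0.255, -0.967], [-1.0, 0.002, 0.001]]
wrist_force: [-3.3, 1.3, 11.4]
finger_gap: 0.183
```

Request:
{"op": "carry_out", "data": {"increments": [{"dp":[-0.002,0,0],"rotation":[0,0,0],"grip":0},{"dp":[0,0,0],"rotation":[0,0,0],"grip":0},{"dp":[0,0,0],"rotation":[0,0,0],"grip":0},{"dp":[-0.02,0,0],"rotation":[0,0,0],"grip":0},{"dp":[-0.045,0,0],"rotation":[0,0,0],"grip":0},{"dp":[-0.045,0,0],"rotation":[0,0,0],"grip":0},{"dp":[-0.04,0,0],"rotation":[0,0,0],"grip":-1},{"dp":[0,0.0075,0.0352],"rotation":[0,0,0],"grip":-1},{"dp":[0,0.0075,0.0352],"rotation":[0,0,0],"grip":-1},{"dp":[0,0.0075,0.0352],"rotation":[0,0,0],"grip":-1},{"dp":[0,0.0075,0.0352],"rotation":[0,0,0],"grip":-1},{"dp":[0,0,0],"rotation":[10.3,0,0],"grip":-1},{"dp":[0,0,0],"rotation":[10.3,0,0],"grip":-1},{"dp":[0,0,0],"rotation":[10.3,0,0],"grip":-1},{"dp":[0,0,0],"rotation":[10.3,0,0],"grip":-1},{"dp":[0,0,0],"rotation":[10.3,0,0],"grip":-1},{"dp":[0,0,0],"rotation":[10.3,0,0],"grip":-1},{"dp":[0,0,0],"rotation":[0,0,0],"grip":-1}]}}

```text
t: 20.12
tcp_pos: [502.4, -315.5, 267.5]
tool_rot: [[-0.001, 0.234, -0.972], [0.0, -0.972, -0.234], [-1.0, -0.0, 0.001]]
wrist_force: [-0.2, 0.1, 0.1]
finger_gap: 0.998
```

```bash
cat >> h.py <<'E'
def caps(v,z=140,lo=(8,170,150)):
    hsv=cv2.cvtColor(v["px"],cv2.COLOR_RGB2HSV); m=cv2.inRange(hsv,np.array(lo),np.array((32,255,255)))
    m2=cv2.inRange(hsv,np.array((20,200,200)),np.array((32,255,255)))
    for c in cv2.findContours(m2,0,2)[0]:
        if cv2.contourArea(c)>40:
            e=cv2.minEnclosingCircle(c); print("cap",np.round(e[0],1),round(e[1],1),onz(v,e[0],z).round(1))
E
python3 - <<'E'
from h import *
plan((502.5,-315.5,112),-76.5)
caps(shot('wrist'))
t=shot('top'); hsv=cv2.cvtColor(t["px"],cv2.COLOR_RGB2HSV)
b,_=blobs(t,(110,120,60),(128,255,255),15); print([x for x in b if 300<x[0][0]<400])
E
```

```text
t 20.12 tcp [ 502.4 -315.5  267.5] phi -76.4 gap 0.998 F [-0.2  0.1  0.1] | dp [ 1.555e+02  1.000e-01 -2.000e-01] rot [0.1 0.  0. ] q7 -0.93
cap [314.2 220.8] 9.6 [ 503.9 -314.4  140. ]
cap [136.6 173.4] 11.0 [ 508.9 -169.7  140. ]
cap [314.  104.6] 10.8 [ 589.9 -293.6  140. ]
[([347.2, 270.8], [342, 267, 11, 9, 40])]
```

Request:
{"op": "carry_out", "data": {"increments": [{"dp":[0.04,0,0],"rotation":[0,0,0],"grip":-1},{"dp":[0.04,0,0],"rotation":[0,0,0],"grip":-1},{"dp":[0.04,0,0],"rotation":[0,0,0],"grip":-1},{"dp":[0.0355,0,0],"rotation":[0,0,0],"grip":-1},{"dp":[0,0,0],"rotation":[0,0,0],"grip":1},{"dp":[0,0,0],"rotation":[0,0,0],"grip":1},{"dp":[0,0,0],"rotation":[0,0,0],"grip":1},{"dp":[0,0,0],"rotation":[0,0,0],"grip":1},{"dp":[0,0,0],"rotation":[0,0,0],"grip":1},{"dp":[0,0,0],"rotation":[0,0,0],"grip":1},{"dp":[0,0,0],"rotation":[0,0,0],"grip":1},{"dp":[0,0,0],"rotation":[0,0,0],"grip":1}]}}

```text
t: 21.72
tcp_pos: [503.7, -316.1, 114.1]
tool_rot: [[0.003, 0.232, -0.973], [-0.002, -0.973, -0.232], [-1.0, 0.002, -0.002]]
wrist_force: [0.1, 0.5, 4.3]
finger_gap: 0.189
```

Request:
{"op": "carry_out", "data": {"increments": [{"dp":[-0.02,0,0],"rotation":[0,0,0],"grip":1},{"dp":[-0.04,0,0],"rotation":[0,0,0],"grip":1},{"dp":[-0.04,0,0],"rotation":[0,0,0],"grip":1},{"dp":[-0.04,0,0],"rotation":[0,0,0],"grip":1},{"dp":[-0.043,0,0],"rotation":[0,0,0],"grip":1},{"dp":[0,-0.0402,-0.0132],"rotation":[0,0,0],"grip":1},{"dp":[0,-0.0402,-0.0132],"rotation":[0,0,0],"grip":1},{"dp":[0,-0.0402,-0.0131],"rotation":[0,0,0],"grip":1},{"dp":[0,-0.0402,-0.0131],"rotation":[0,0,0],"grip":1},{"dp":[0,0,0],"rotation":[-10.27,0,0],"grip":1},{"dp":[0,0,0],"rotation":[-10.27,0,0],"grip":1},{"dp":[0,0,0],"rotation":[-10.27,0,0],"grip":1},{"dp":[0,0,0],"rotation":[-10.27,0,0],"grip":1},{"dp":[0,0,0],"rotation":[-10.27,0,0],"grip":1},{"dp":[0,0,0],"rotation":[-10.27,0,0],"grip":1},{"dp":[0,0,0],"rotation":[0,0,0],"grip":1},{"dp":[0,0,0],"rotation":[0,0,0],"grip":1}]}}

```text
t: 23.85
tcp_pos: [516.1, -147.0, 295.2]
tool_rot: [[-0.001, 0.966, -0.26], [-0.0, -0.26, -0.966], [-1.0, -0.001, 0.0]]
wrist_force: [0.4, -0.3, -0.0]
finger_gap: 0.183
```

```bash
python3 - <<'E'
from h import *
plan((516,-146.7,200),-14.8)
v=shot('wrist'); caps(v); save(v,"w9.png",(240,0,400,360),1.6)
hsv=cv2.cvtColor(v["px"],cv2.COLOR_RGB2HSV)
m=cv2.inRange(hsv,np.array((95,120,80)),np.array((125,255,255)))
for c in cv2.findContours(m,0,2)[0]:
    if cv2.contourArea(c)>100: r=cv2.minAreaRect(c); print("blue",r,onz(v,r[0],173).round(1))
for q in((509.5,-171.8,145),(516,-146.7,85),(529,-100,173)): print(proj(v,q).round(1))
p=np.array(sense()['tcp_pos']); print("tip",proj(v,p-[0,0,104]))
t=shot('top'); b,_=blobs(t,(110,120,60),(128,255,255),15); print([x for x in b if 300<x[0][0]<400])
E
```

```text
t 23.85 tcp [ 516.1 -147.   295.2] phi -15.1 gap 0.183 F [ 0.4 -0.3 -0. ] | dp [95.2 -0.1 -0.3] rot [-0.3  0.   0. ] q7 -0.19
cap [314.6 324.8] 20.6 [ 487.7 -253.1  140. ]
blue ((479.50006103515625, 252.00003051757812), (45.961936950683594, 4.949747085571289), 45.0) [ 640.8 -204.6  173. ]
blue ((315.0, 160.5), (31.0, 10.0), 90.0) [529.7 -98.9 173. ]
[314.4 244.4]
[314.2 202.2]
[314.5 162.2]
tip [314.34504624 231.16779977]
[([347.1, 270.9], [342, 267, 11, 9, 38])]
```

View pics/w9.png

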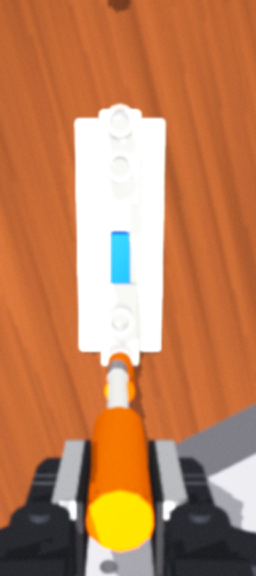

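Nothing has shifted: the target mouth is at about (316,200.6) against a predicted (314,202). Small correction, then descend.

Request:
{"op": "carry_out", "data": {"increments": [{"dp":[0.03,0.0008,-0.0005],"rotation":[0,0,0],"grip":1},{"dp":[0.03,0,0],"rotation":[0,0,0],"grip":1},{"dp":[0.025,0,0],"rotation":[0,0,0],"grip":1},{"dp":[0.01,0,0],"rotation":[0,0,0],"grip":1},{"dp":[0.008,0,0],"rotation":[0,0,0],"grip":1},{"dp":[0.008,0,0],"rotation":[0,0,0],"grip":1},{"dp":[0.008,0,0],"rotation":[0,0,0],"grip":1},{"dp":[0,0,0],"rotation":[0,0,0],"grip":1}]}}

```text
t: 24.95
tcp_pos: [516.8, -146.7, 175.9]
tool_rot: [[-0.001, 0.966, -0.258], [0.0, -0.258, -0.966], [-1.0, -0.001, 0.0]]
wrist_force: [0.2, -0.4, -0.4]
finger_gap: 0.187
```

```bash
python3 - <<'E'
from h import *
plan((516,-146.7,121),-14.8)
t=shot('top'); b,_=blobs(t,(110,120,60),(128,255,255),15); print([x for x in b if 300<x[0][0]<400])
E
```

```text
t 24.95 tcp [ 516.8 -146.7  175.9] phi -14.9 gap 0.187 F [ 0.2 -0.4 -0.4] | dp [54.9 -0.7  0.2] rot [-0.1  0.   0.1] q7 -0.24
[([347.1, 270.9], [342, 267, 11, 9, 38])]
```

Request:
{"op": "carry_out", "data": {"increments": [{"dp":[0.01,0,0],"rotation":[0,0,0],"grip":1},{"dp":[0.01,0,0],"rotation":[0,0,0],"grip":1},{"dp":[0.01,0,0],"rotation":[0,0,0],"grip":1},{"dp":[0.01,0,0],"rotation":[0,0,0],"grip":1},{"dp":[0.01,0,0],"rotation":[0,0,0],"grip":1},{"dp":[0.005,0,0],"rotation":[0,0,0],"grip":1},{"dp":[0.002,0,0],"rotation":[0,0,0],"grip":1},{"dp":[0,0,0],"rotation":[0,0,0],"grip":1}]}}

```text
t: 26.0
tcp_pos: [517.5, -146.7, 119.6]
tool_rot: [[0.001, 0.966, -0.258], [-0.0, -0.258, -0.966], [-1.0, 0.001, 0.0]]
wrist_force: [0.4, -0.5, -0.5]
finger_gap: 0.188
```

Request:
{"op": "carry_out", "data": {"increments": [{"dp":[0.0015,0,0],"rotation":[0,0,0],"grip":1},{"dp":[0.0015,0,0],"rotation":[0,0,0],"grip":1},{"dp":[0,0,0],"rotation":[0,0,0],"grip":1}]}}

```text
t: 26.38
tcp_pos: [518.0, -146.7, 119.0]
tool_rot: [[0.002, 0.966, -0.258], [-0.002, -0.258, -0.966], [-1.0, 0.002, 0.001]]
wrist_force: [-3.4, 0.5, 11.3]
finger_gap: 0.187
```

Home. Release, rise, and check the surroundings of the third swab (bottle and green decoys) while up.

Request:
{"op": "carry_out", "data": {"increments": [{"dp":[-0.002,0,0],"rotation":[0,0,0],"grip":0},{"dp":[0,0,0],"rotation":[0,0,0],"grip":0},{"dp":[0,0,0],"rotation":[0,0,0],"grip":0},{"dp":[-0.02,0,0],"rotation":[0,0,0],"grip":0},{"dp":[-0.045,0,0],"rotation":[0,0,0],"grip":0},{"dp":[-0.045,0,0],"rotation":[0,0,0],"grip":0},{"dp":[-0.04,0,0],"rotation":[0,0,0],"grip":-1},{"dp":[0,0.0215,0.0248],"rotation":[0,0,0],"grip":-1},{"dp":[0,0.0215,0.0248],"rotation":[0,0,0],"grip":-1},{"dp":[0,0.0215,0.0248],"rotation":[0,0,0],"grip":-1},{"dp":[0,0.0215,0.0248],"rotation":[0,0,0],"grip":-1},{"dp":[0,0.0215,0.0248],"rotation":[0,0,0],"grip":-1},{"dp":[0,0,0],"rotation":[10.3,0,0],"grip":-1},{"dp":[0,0,0],"rotation":[10.3,0,0],"grip":-1},{"dp":[0,0,0],"rotation":[10.3,0,0],"grip":-1},{"dp":[0,0,0],"rotation":[10.3,0,0],"grip":-1},{"dp":[0,0,0],"rotation":[10.3,0,0],"grip":-1},{"dp":[0,0,0],"rotation":[10.3,0,0],"grip":-1},{"dp":[0,0,0],"rotation":[0,0,0],"grip":-1}]}}

```text
t: 28.75
tcp_pos: [589.0, -294.1, 267.9]
tool_rot: [[-0.001, 0.231, -0.973], [0.0, -0.973, -0.231], [-1.0, -0.0, 0.001]]
wrist_force: [1.2, 0.7, 0.2]
finger_gap: 1.0
```

```bash
python3 - <<'E'
from h import *
plan((589,-294.3,112),-76.5)
v=shot('wrist'); caps(v)
t=shot('top')
for n,q,z in(("green",(394,228),134),("green",(453,206),134),("green",(487,243),134),("bottle",(405,197),130),("bottle nozzle",(425,200),165)): print(n,onz(t,q,z).round())
b,_=blobs(t,(110,120,60),(128,255,255),15); print([x for x in b if 300<x[0][0]<400])
E
```

```text
t 28.75 tcp [ 589.  -294.1  267.9] phi -76.6 gap 1.0 F [1.2 0.7 0.2] | dp [ 1.559e+02  2.000e-01 -1.000e-01] rot [-0.1  0.1  0. ] q7 -1.03
cap [151.8 280.5] 9.9 [ 506.8 -169.5  140. ]
cap [124.3 265.3] 9.9 [ 515.2 -144.7  140. ]
cap [314.2 219.8] 9.5 [ 591.2 -293.   140. ]
green [ 625. -203.  134.]
green [ 676. -333.  134.]
green [ 595. -403.  134.]
bottle [ 695. -229.  130.]
bottle nozzle [ 680. -265.  165.]
[([347.2, 270.9], [342, 267, 11, 9, 39])]
```

Request:
{"op": "carry_out", "data": {"increments": [{"dp":[0.04,0,0],"rotation":[0,0,0],"grip":-1},{"dp":[0.04,0,0],"rotation":[0,0,0],"grip":-1},{"dp":[0.04,0,0],"rotation":[0,0,0],"grip":-1},{"dp":[0.0355,0,0],"rotation":[0,0,0],"grip":-1},{"dp":[0,0,0],"rotation":[0,0,0],"grip":1},{"dp":[0,0,0],"rotation":[0,0,0],"grip":1},{"dp":[0,0,0],"rotation":[0,0,0],"grip":1},{"dp":[0,0,0],"rotation":[0,0,0],"grip":1},{"dp":[0,0,0],"rotation":[0,0,0],"grip":1},{"dp":[0,0,0],"rotation":[0,0,0],"grip":1},{"dp":[0,0,0],"rotation":[0,0,0],"grip":1},{"dp":[0,0,0],"rotation":[0,0,0],"grip":1}]}}

```text
t: 30.35
tcp_pos: [590.3, -294.5, 114.8]
tool_rot: [[0.003, 0.229, -0.973], [-0.001, -0.973, -0.229], [-1.0, 0.002, -0.003]]
wrist_force: [-0.3, -0.1, 6.5]
finger_gap: 0.19
```

Request:
{"op": "carry_out", "data": {"increments": [{"dp":[-0.02,0,0],"rotation":[0,0,0],"grip":1},{"dp":[-0.04,0,0],"rotation":[0,0,0],"grip":1},{"dp":[-0.04,0,0],"rotation":[0,0,0],"grip":1},{"dp":[-0.04,0,0],"rotation":[0,0,0],"grip":1},{"dp":[-0.043,0,0],"rotation":[0,0,0],"grip":1},{"dp":[0,-0.0446,-0.0036],"rotation":[0,0,0],"grip":1},{"dp":[0,-0.0446,-0.0036],"rotation":[0,0,0],"grip":1},{"dp":[0,-0.0446,-0.0036],"rotation":[0,0,0],"grip":1},{"dp":[0,-0.0446,-0.0036],"rotation":[0,0,0],"grip":1},{"dp":[0,-0.0446,-0.0036],"rotation":[0,0,0],"grip":1},{"dp":[0,-0.0446,-0.0036],"rotation":[0,0,0],"grip":1},{"dp":[0,0,0],"rotation":[-10.28,0,0],"grip":1},{"dp":[0,0,0],"rotation":[-10.28,0,0],"grip":1},{"dp":[0,0,0],"rotation":[-10.28,0,0],"grip":1},{"dp":[0,0,0],"rotation":[-10.28,0,0],"grip":1},{"dp":[0,0,0],"rotation":[-10.28,0,0],"grip":1},{"dp":[0,0,0],"rotation":[-10.28,0,0],"grip":1},{"dp":[0,0,0],"rotation":[0,0,0],"grip":1},{"dp":[0,0,0],"rotation":[0,0,0],"grip":1}]}}

```text
t: 32.72
tcp_pos: [548.6, -28.9, 295.7]
tool_rot: [[-0.0, 0.965, -0.262], [-0.0, -0.262, -0.965], [-1.0, -0.0, 0.0]]
wrist_force: [-0.2, -0.0, -0.3]
finger_gap: 0.184
```

```bash
python3 - <<'E'
from h import *
plan((548.3,-29,200),-14.8)
v=shot('wrist'); caps(v); save(v,"w10.png",(240,120,400,360),2.5)
p=np.array(sense()['tcp_pos']); print("tip",proj(v,p-[0,0,104]),"target",proj(v,(548.3,-29,85)))
t=shot('top'); b,_=blobs(t,(110,120,60),(128,255,255),15); print([x for x in b if 300<x[0][0]<400])
E
```

```text
t 32.73 tcp [548.6 -28.9 295.7] phi -15.2 gap 0.184 F [-0.2 -0.  -0.3] | dp [95.7 -0.2  0.2] rot [-0.4  0.   0. ] q7 -0.43
tip [314.29815899 231.14944927] target [314.0981111  202.59001504]
[]
```

View pics/w10.png

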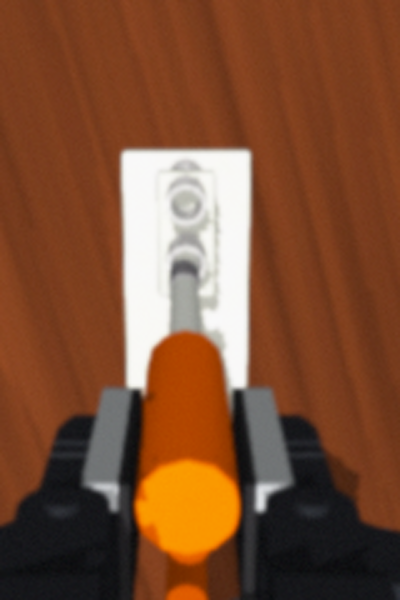

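The far mouth is at (314.4,202), exactly as predicted (314.1,202.6). Descend.

Request:
{"op": "carry_out", "data": {"increments": [{"dp":[0.03,0,-0.0003],"rotation":[0,0,0],"grip":1},{"dp":[0.03,0,0],"rotation":[0,0,0],"grip":1},{"dp":[0.025,0,0],"rotation":[0,0,0],"grip":1},{"dp":[0.01,0,0],"rotation":[0,0,0],"grip":1},{"dp":[0.008,0,0],"rotation":[0,0,0],"grip":1},{"dp":[0.008,0,0],"rotation":[0,0,0],"grip":1},{"dp":[0.008,0,0],"rotation":[0,0,0],"grip":1},{"dp":[0,0,0],"rotation":[0,0,0],"grip":1}]}}

```text
t: 33.83
tcp_pos: [548.5, -28.6, 176.4]
tool_rot: [[-0.001, 0.966, -0.26], [-0.0, -0.26, -0.966], [-1.0, -0.001, 0.0]]
wrist_force: [-0.1, 0.6, 0.0]
finger_gap: 0.185
```

Request:
{"op": "carry_out", "data": {"increments": [{"dp":[0.01,0,0],"rotation":[0,0,0],"grip":1},{"dp":[0.01,0,0],"rotation":[0,0,0],"grip":1},{"dp":[0.01,0,0],"rotation":[0,0,0],"grip":1},{"dp":[0.01,0,0],"rotation":[0,0,0],"grip":1},{"dp":[0.01,0,0],"rotation":[0,0,0],"grip":1},{"dp":[0.005,0,0],"rotation":[0,0,0],"grip":1},{"dp":[0.002,0,0],"rotation":[0,0,0],"grip":1},{"dp":[0,0,0],"rotation":[0,0,0],"grip":1}]}}

```text
t: 34.83
tcp_pos: [549.2, -28.4, 120.2]
tool_rot: [[0.001, 0.966, -0.26], [-0.0, -0.26, -0.966], [-1.0, 0.001, -0.0]]
wrist_force: [-0.3, 0.0, -0.8]
finger_gap: 0.184
```

Request:
{"op": "carry_out", "data": {"increments": [{"dp":[0.0015,0,0],"rotation":[0,0,0],"grip":1},{"dp":[0.0015,0,0],"rotation":[0,0,0],"grip":1},{"dp":[0,0,0],"rotation":[0,0,0],"grip":1}]}}

```text
t: 35.2
tcp_pos: [549.6, -28.3, 119.7]
tool_rot: [[0.002, 0.966, -0.26], [-0.001, -0.26, -0.966], [-1.0, 0.003, 0.0]]
wrist_force: [-3.1, -0.3, 11.5]
finger_gap: 0.189
```

Request:
{"op": "carry_out", "data": {"increments": [{"dp":[-0.002,0,0],"rotation":[0,0,0],"grip":0},{"dp":[0,0,0],"rotation":[0,0,0],"grip":0},{"dp":[0,0,0],"rotation":[0,0,0],"grip":0},{"dp":[-0.02,0,0],"rotation":[0,0,0],"grip":0},{"dp":[-0.045,0,0],"rotation":[0,0,0],"grip":0},{"dp":[-0.045,0,0],"rotation":[0,0,0],"grip":0},{"dp":[-0.045,0,0],"rotation":[0,0,0],"grip":0},{"dp":[0,0,0.037],"rotation":[0,0,0],"grip":-1},{"dp":[0,-0.0006,0.037],"rotation":[0,0,0],"grip":-1},{"dp":[0,0,0],"rotation":[0,0,0],"grip":-1},{"dp":[0,0,0],"rotation":[0,0,0],"grip":-1}]}}

```text
t: 36.58
tcp_pos: [529.0, -99.0, 273.6]
tool_rot: [[-0.0, 0.966, -0.26], [0.001, -0.26, -0.966], [-1.0, -0.001, -0.001]]
wrist_force: [0.8, 2.0, 0.8]
finger_gap: 0.998
```

```bash
python3 - <<'E'
from h import *
v=shot('wrist'); caps(v,145)
hsv=cv2.cvtColor(v["px"],cv2.COLOR_RGB2HSV)
m=cv2.inRange(hsv,np.array((95,120,80)),np.array((125,255,255)))
for c in cv2.findContours(m,0,2)[0]:
    if cv2.contourArea(c)>100: r=cv2.minAreaRect(c); print("blue",r,onz(v,r[0],173).round(1),[onz(v,q,173)[:2].round(1).tolist() for q in cv2.boxPoints(r)])
plan((529.5,-99.5,130),-15)
E
```

```text
cap [314.3 306.3] 9.0 [ 509.5 -171.4  145. ]
cap [315.8 279. ] 9.3 [ 517.4 -146.8  145. ]
cap [315.5 127.4] 10.7 [549.2 -27.5 145. ]
blue ((315.0, 227.0), (42.0, 12.0), 90.0) [530.6 -95.  173. ] [[530.5, -78.8], [538.8, -81.1], [530.7, -111.7], [522.2, -109.4]]
t 36.62 tcp [529.1 -98.3 273.7] phi -15.0 gap 1.003 F [1.2 0.4 0.3] | dp [143.7   0.8   1.3] rot [ 0.  -0.1  0. ] q7 -0.28
```

All three caps lie on the vial axes at z=145 (25.8 and 123.5 mm apart, expected 26 and 122), so all swabs are home. The carrier centre is about (529.4,-99.4). Now grip the tab and also work out the fork seat from the earlier wrist view.

Request:
{"op": "carry_out", "data": {"increments": [{"dp":[0.035,0.0005,0.0005],"rotation":[0.4,0,0],"grip":-1},{"dp":[0.035,0,0],"rotation":[0,0,0],"grip":-1},{"dp":[0.035,0,0],"rotation":[0,0,0],"grip":-1},{"dp":[0.0285,0,0],"rotation":[0,0,0],"grip":-1},{"dp":[0,0,0],"rotation":[0,0,0],"grip":1},{"dp":[0,0,0],"rotation":[0,0,0],"grip":1},{"dp":[0,0,0],"rotation":[0,0,0],"grip":1},{"dp":[0,0,0],"rotation":[0,0,0],"grip":1},{"dp":[0,0,0],"rotation":[0,0,0],"grip":1},{"dp":[0,0,0],"rotation":[0,0,0],"grip":1},{"dp":[0,0,0],"rotation":[0,0,0],"grip":1},{"dp":[0,0,0],"rotation":[0,0,0],"grip":1}], "squeeze": 60}}

```text
t: 38.12
tcp_pos: [529.7, -100.2, 141.4]
tool_rot: [[0.001, 0.964, -0.267], [-0.0, -0.267, -0.964], [-1.0, 0.001, -0.0]]
wrist_force: [-2.2, 1.2, 6.2]
finger_gap: 0.102
```

```bash
python3 - <<'E'
from h import *
plan((529.4,-99.4,140),-15.4)
v=shot('wrist'); s=sense(); R=np.array(s['tool_rot']); p=np.array(s['tcp_pos'])
Rt=R.T@v["R"]; ct=R.T@(v["c"]-p)
R2=Rdown(-14.2); p2=np.array([533.4,250.7,334.1]); w=dict(v); w["R"]=R2@Rt; w["c"]=R2@ct+p2
ax=onz(w,(315,149),200); print("axis",ax.round(1),"post0",onz(w,(314.5,235),250).round(1))
A,B=onz(w,(160,223),209),onz(w,(178,245),209); M=(A+B)/2; d=M-ax; print("tips",A.round(1),B.round(1),M.round(1),np.hypot(*d[:2]),np.degrees(np.arctan2(d[1],d[0])))
t=shot('top'); b,_=blobs(t,(110,120,60),(128,255,255),15); print(b)
E
```

```text
t 38.12 tcp [ 529.7 -100.2  141.4] phi -15.5 gap 0.102 F [-2.2  1.2  6.2] | dp [ 1.4 -0.5 -0.7] rot [-0.1 -0.  -0.1] q7 -0.35
axis [548.3 306.7 200. ] post0 [534.4 253.6 250. ]
tips [413.  282.1 209. ] [420.8 260.8 209. ] [416.9 271.5 209. ] 136.00687516564165 -164.99945041492126
[([187.1, 212.2], [181, 204, 10, 14, 22]), ([413.8, 209.7], [408, 205, 14, 10, 37]), ([83.9, 238.2], [78, 230, 11, 14, 58])]
```

Tab gripped (gap about 9 mm). From the wrist view, the fork tips are at radius 136 and angle 195°, which puts the seat at about (432.5,275.5). Lift.

Request:
{"op": "carry_out", "data": {"increments": [{"dp":[-0.01,0,0],"rotation":[0,0,0],"grip":1},{"dp":[-0.02,0,0],"rotation":[0,0,0],"grip":1},{"dp":[-0.025,0,0],"rotation":[0,0,0],"grip":1},{"dp":[-0.025,0,0],"rotation":[0,0,0],"grip":1},{"dp":[-0.02,0,0],"rotation":[0,0,0],"grip":1},{"dp":[0,0,0],"rotation":[0,0,0],"grip":1}]}}

```text
t: 38.98
tcp_pos: [530.2, -100.5, 241.2]
tool_rot: [[0.003, 0.964, -0.267], [-0.0, -0.267, -0.964], [-1.0, 0.003, -0.0]]
wrist_force: [0.6, -0.7, -4.8]
finger_gap: 0.106
```

Request:
{"op": "carry_out", "data": {"increments": [{"dp":[0,-0.009,-0.011],"rotation":[0,0,0],"grip":1},{"dp":[0,-0.0189,-0.0222],"rotation":[0,0,0],"grip":1},{"dp":[0,-0.0189,-0.0222],"rotation":[0,0,0],"grip":1},{"dp":[0,-0.0189,-0.0222],"rotation":[0,0,0],"grip":1},{"dp":[0,-0.0189,-0.0222],"rotation":[0,0,0],"grip":1},{"dp":[0,-0.0189,-0.0222],"rotation":[0,0,0],"grip":1},{"dp":[0,-0.0189,-0.0222],"rotation":[0,0,0],"grip":1},{"dp":[0,-0.0189,-0.0222],"rotation":[0,0,0],"grip":1},{"dp":[0,-0.0189,-0.0222],"rotation":[0,0,0],"grip":1},{"dp":[0,-0.0189,-0.0222],"rotation":[0,0,0],"grip":1},{"dp":[0,-0.0189,-0.0222],"rotation":[0,0,0],"grip":1},{"dp":[0,-0.0189,-0.0222],"rotation":[0,0,0],"grip":1},{"dp":[0,-0.0189,-0.0222],"rotation":[0,0,0],"grip":1},{"dp":[0,-0.0189,-0.0222],"rotation":[0,0,0],"grip":1},{"dp":[0,0,0],"rotation":[-7.7,0,0],"grip":1},{"dp":[0,0,0],"rotation":[-7.7,0,0],"grip":1},{"dp":[0,0,0],"rotation":[-7.7,0,0],"grip":1},{"dp":[0,0,0],"rotation":[-7.6,0,0],"grip":1},{"dp":[0,0,0],"rotation":[0,0,0],"grip":1},{"dp":[0,0,0],"rotation":[0,0,0],"grip":1}]}}

```text
t: 41.48
tcp_pos: [362.8, 256.1, 239.7]
tool_rot: [[-0.001, 0.965, 0.262], [-0.001, 0.262, -0.965], [-1.0, -0.001, 0.001]]
wrist_force: [-0.5, -0.3, -5.1]
finger_gap: 0.105
```

```bash
python3 - <<'E'
from h import *
plan((432.5,275.5,239),15.2)
v=shot('wrist'); caps(v,250); save(v,"w11.png")
for n,q in(("seat",(432.5,275.5,200)),("tips",(417,271.5,209)),("axis",(547.5,306.3,200))): print(n,proj(v,q).round(1))
s=shot('scene'); save(s,"s2.png",(280,110,520,290),3)
E
```

```text
t 41.48 tcp [362.8 256.1 239.7] phi 15.2 gap 0.105 F [-0.5 -0.3 -5.1] | dp [ 0.6 72.3 -0.5] rot [-0.   0.   0.1] q7 -0.55
seat [441.7 261.7]
tips [418.2 267.6]
axis [635.8 260.7]
```

View pics/w11.png

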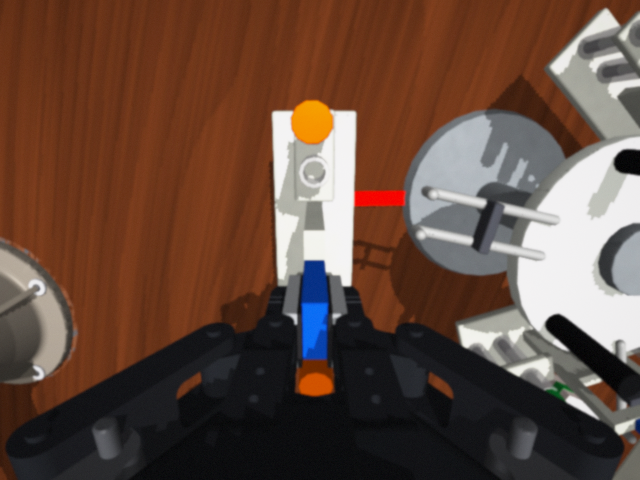

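The fork tips are at (430,192) and (420,231), about 55 px from the prediction, while the axis matches. The disc seems to have turned since; checking with the other view.

```bash
python3 - <<'E'
from h import *
v=shot('wrist'); ax=np.array([547.5,306.3]); t=shot('top')
def rel(v,p,z):
    P=onz(v,p,z); d=P[:2]-ax; return P.round(1),np.hypot(*d).round(1),np.degrees(np.arctan2(d[1],d[0])).round(1)
for p in((430,192),(420,231),(425,211.5)): print("tip",rel(v,p,209))
print("pointer",rel(v,(380,198),2), "axis",rel(v,(632,258),200))
b,_=blobs(t,(110,120,60),(128,255,255),15)
for q in b: print("blue top",q[0],rel(t,q[0],250))
a=np.radians([195.3]); print(proj(v,(ax[0]+140*np.cos(a[0]),ax[1]+140*np.sin(a[0]),2)))
save(t,"t3.png",(60,170,260,360),3)
E
```

```text
tip (array([409.4, 311.9, 209. ]), np.float64(138.2), np.float64(177.7))
tip (array([411.5, 291.1, 209. ]), np.float64(136.8), np.float64(-173.6))
tip (array([410.4, 301.6, 209. ]), np.float64(137.1), np.float64(-178.0))
pointer (array([434.3, 274.6,   2. ]), np.float64(117.6), np.float64(-164.4)) axis (array([545.2, 307.3, 200. ]), np.float64(2.5), np.float64(157.3))
blue top [413.6, 209.8] (array([ 636.2, -223.8,  250. ]), np.float64(537.5), np.float64(-80.5))
blue top [194.2, 221.7] (array([607.3, 200.3, 250. ]), np.float64(121.7), np.float64(-60.6))
blue top [88.6, 225.6] (array([597.3, 403.4, 250. ]), np.float64(109.1), np.float64(62.8))
[359.92922295 197.41033966]
```

View pics/t3.png

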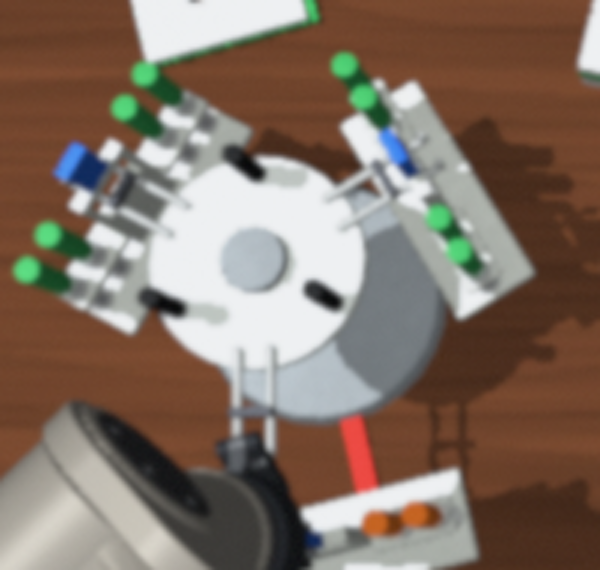

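The disc has turned about 14° clockwise: the carrier's leading end caught a prong on the way in, so this is my path error. I'll set the carrier back down clear of the carousel, keeping its orientation, return the fork to the front, then regrip and come in laterally outside the fork.

Request:
{"op": "carry_out", "data": {"increments": [{"dp":[0,0,0.012],"rotation":[0,0,0],"grip":1},{"dp":[0,0,0.0215],"rotation":[0,0,0],"grip":1},{"dp":[0,0,0.0215],"rotation":[0,0,0],"grip":1},{"dp":[0,0,0.0215],"rotation":[0,0,0],"grip":1},{"dp":[0,0,0.0215],"rotation":[0,0,0],"grip":1},{"dp":[0,0,0.0215],"rotation":[0,0,0],"grip":1},{"dp":[0,0,0.0205],"rotation":[0,0,0],"grip":1},{"dp":[0.012,0,0],"rotation":[0,0,0],"grip":1},{"dp":[0.02,0,0],"rotation":[0,0,0],"grip":1},{"dp":[0.02,0,0],"rotation":[0,0,0],"grip":1},{"dp":[0.02,0,0],"rotation":[0,0,0],"grip":1},{"dp":[0.015,0,0],"rotation":[0,0,0],"grip":1},{"dp":[0.008,0,0],"rotation":[0,0,0],"grip":1},{"dp":[0,0,0],"rotation":[0,0,0],"grip":1}]}}

```text
t: 43.42
tcp_pos: [400.2, 121.3, 145.0]
tool_rot: [[-0.001, 0.965, 0.263], [0.0, 0.263, -0.965], [-1.0, -0.001, -0.0]]
wrist_force: [-0.1, 1.2, -4.3]
finger_gap: 0.105
```

Request:
{"op": "carry_out", "data": {"increments": [{"dp":[0.0015,0,0],"rotation":[0,0,0],"grip":1},{"dp":[0.0015,0,0],"rotation":[0,0,0],"grip":1},{"dp":[0,0,0],"rotation":[0,0,0],"grip":1}]}}

```text
t: 43.8
tcp_pos: [400.7, 121.2, 142.6]
tool_rot: [[0.0, 0.965, 0.263], [-0.0, 0.263, -0.965], [-1.0, 0.0, 0.0]]
wrist_force: [-0.5, 0.1, -4.8]
finger_gap: 0.106
```

Request:
{"op": "carry_out", "data": {"increments": [{"dp":[0.0012,0,0],"rotation":[0,0,0],"grip":1},{"dp":[0,0,0],"rotation":[0,0,0],"grip":1}]}}

```text
t: 44.05
tcp_pos: [400.8, 121.2, 141.4]
tool_rot: [[0.0, 0.965, 0.263], [-0.0, 0.263, -0.965], [-1.0, 0.0, 0.0]]
wrist_force: [-0.7, -0.0, -3.0]
finger_gap: 0.105
```

Request:
{"op": "carry_out", "data": {"increments": [{"dp":[0.001,0,0],"rotation":[0,0,0],"grip":1},{"dp":[0,0,0],"rotation":[0,0,0],"grip":1}]}}

```text
t: 44.3
tcp_pos: [401.1, 121.3, 141.4]
tool_rot: [[0.001, 0.965, 0.263], [-0.001, 0.263, -0.965], [-1.0, 0.001, 0.001]]
wrist_force: [-2.9, -1.4, 5.4]
finger_gap: 0.106
```

Request:
{"op": "carry_out", "data": {"increments": [{"dp":[-0.001,0,0],"rotation":[0,0,0],"grip":0},{"dp":[0,0,0],"rotation":[0,0,0],"grip":0},{"dp":[0,0,0],"rotation":[0,0,0],"grip":0},{"dp":[-0.02,0,0],"rotation":[0,0,0],"grip":0},{"dp":[-0.045,0,0],"rotation":[0,0,0],"grip":0},{"dp":[-0.045,0,0],"rotation":[0,0,0],"grip":-1},{"dp":[-0.045,0,0],"rotation":[0,0,0],"grip":-1},{"dp":[-0.03,0,0],"rotation":[0,0,0],"grip":-1},{"dp":[0,0,0],"rotation":[0,0,0],"grip":-1}]}}

```text
t: 45.42
tcp_pos: [402.0, 121.9, 328.3]
tool_rot: [[0.005, 0.965, 0.263], [0.001, 0.263, -0.965], [-1.0, 0.005, 0.001]]
wrist_force: [-0.2, 0.3, -0.8]
finger_gap: 1.001
```

```bash
python3 - <<'E'
from h import *
plan((519.3,253.3,320),-28)
v=shot('wrist'); caps(v,145)
t=shot('top'); ax=np.array([547.5,306.3])
b,_=blobs(t,(110,120,60),(128,255,255),15)
for q in b: P=onz(t,q[0],250);print(q[0],P.round(1),np.degrees(np.arctan2(*(P[:2]-ax)[::-1])).round(1))
b,_=blobs(t,(0,0,0),(180,255,45),15)
for q in b:
    if 90<q[0][0]<190 and 220<q[0][1]<310 and q[1][4]<80: P=onz(t,q[0],232);d=P[:2]-ax;print("post",q[0],P.round(1),np.hypot(*d).round(1),np.degrees(np.arctan2(d[1],d[0])).round(1))
b,_=blobs(v,(95,120,80),(125,255,255),100)
for q in b: print("blue w",q,onz(v,q[0],173).round(1))
save(v,"w12.png")
E
```

```text
t 45.42 tcp [402.  121.9 328.3] phi 15.2 gap 1.001 F [-0.2  0.3 -0.8] | dp [  9.  147.6 -96. ] rot [43.2 -0.1 -0.3] q7 -0.09
[413.6, 209.8] [ 636.2 -223.8  250. ] -80.5
[194.2, 221.8] [607.1 200.3 250. ] -60.7
[88.7, 226.1] [596.3 403.1 250. ] 63.2
post [142.1, 224.5] [604.6 305.6 232. ] 57.1 -0.7
post [168.9, 269.1] [517.3 248.2 232. ] 65.4 -117.5
post [115.2, 271.2] [512.  351.6 232. ] 57.6 128.1
blue w ([616.1, 197.9], [586, 184, 54, 32, 1190]) [666.3 210.4 173. ]
blue w ([311.5, 210.6], [306, 194, 11, 34, 326]) [399.8 125.1 173. ]
```

View pics/w12.png

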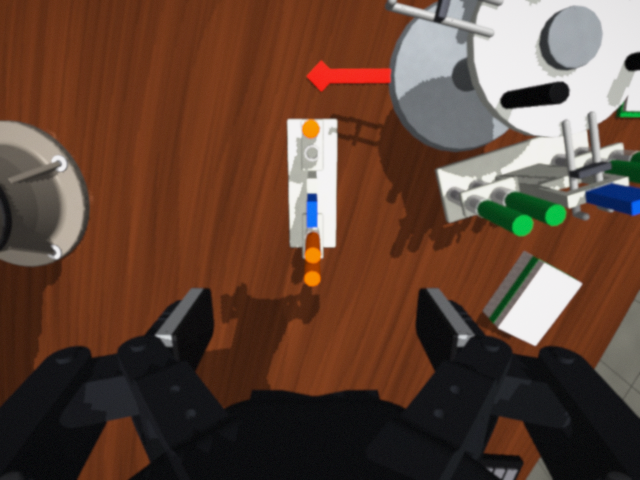

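Carrier down, with its swabs in place (caps at (311,129), (313,256) and (313,279)). The fork is at about 181.7°, so post0 is at about (519,253.4). Turn it back by +13.7°.

Request:
{"op": "carry_out", "data": {"increments": [{"dp":[0,0.0369,-0.024],"rotation":[0,0,0],"grip":-1},{"dp":[0,0.0369,-0.024],"rotation":[0,0,0],"grip":-1},{"dp":[0,0.0369,-0.024],"rotation":[0,0,0],"grip":-1},{"dp":[0,0.0369,-0.024],"rotation":[0,0,0],"grip":-1},{"dp":[0,0,0],"rotation":[8.6,0,0],"grip":-1},{"dp":[0,0,0],"rotation":[8.6,0,0],"grip":-1},{"dp":[0,0,0],"rotation":[8.6,0,0],"grip":-1},{"dp":[0,0,0],"rotation":[8.6,0,0],"grip":-1},{"dp":[0,0,0],"rotation":[8.6,0,0],"grip":-1},{"dp":[0,0,0],"rotation":[0,0,0],"grip":-1},{"dp":[0.036,0,0],"rotation":[0,0,0],"grip":-1},{"dp":[0.036,0,0],"rotation":[0,0,0],"grip":-1},{"dp":[0.035,0,0],"rotation":[0,0,0],"grip":-1},{"dp":[0,0,0],"rotation":[0,0,0],"grip":1},{"dp":[0,0,0],"rotation":[0,0,0],"grip":1},{"dp":[0,0,0],"rotation":[0,0,0],"grip":1},{"dp":[0,0,0],"rotation":[0,0,0],"grip":1},{"dp":[0,0,0],"rotation":[0,0,0],"grip":1},{"dp":[0,0,0],"rotation":[0,0,0],"grip":1},{"dp":[0,0,0],"rotation":[0,0,0],"grip":1}], "squeeze": 30}}

```text
t: 48.02
tcp_pos: [519.6, 252.6, 220.9]
tool_rot: [[0.005, 0.884, -0.467], [0.001, -0.467, -0.884], [-1.0, 0.004, -0.003]]
wrist_force: [2.2, -1.4, 5.3]
finger_gap: 0.154
```

```bash
python3 - <<'E'
from h import *
plan((519,253,221),-28); p=np.array(sense()['tcp_pos'])[:2]-[547.5,306.3]; print(np.hypot(*p),np.degrees(np.arctan2(p[1],p[0])))
E
```

```text
t 48.02 tcp [519.6 252.6 220.9] phi -27.8 gap 0.154 F [ 2.2 -1.4  5.3] | dp [-0.1 -0.7 -0.1] rot [ 0.2 -0.2 -0.2] q7 -1.23
60.55565691106208 -117.42554833463947
```

Request:
{"op": "carry_out", "data": {"increments": [{"dp":[0,0.00346,-0.0001],"rotation":[-3.3,0,0],"grip":1},{"dp":[0,0.00346,-0.0001],"rotation":[-3.3,0,0],"grip":1},{"dp":[0,0.00346,-0.0001],"rotation":[-3.3,0,0],"grip":1},{"dp":[0,0.00346,-0.0001],"rotation":[-3.3,0,0],"grip":1},{"dp":[0,0,0],"rotation":[0,0,0],"grip":1},{"dp":[0,0,0],"rotation":[0,0,0],"grip":1}]}}

```text
t: 48.78
tcp_pos: [532.0, 247.7, 220.9]
tool_rot: [[0.003, 0.967, -0.253], [0.001, -0.253, -0.967], [-1.0, 0.003, -0.002]]
wrist_force: [2.5, -1.8, 6.7]
finger_gap: 0.15
```

Request:
{"op": "carry_out", "data": {"increments": [{"dp":[0,0,0],"rotation":[0,0,0],"grip":0},{"dp":[0,0,0],"rotation":[0,0,0],"grip":0},{"dp":[0,0,0],"rotation":[0,0,0],"grip":0},{"dp":[-0.03,0,0],"rotation":[0,0,0],"grip":0},{"dp":[-0.04,0,0],"rotation":[0,0,0],"grip":-1},{"dp":[-0.04,0,0],"rotation":[0,0,0],"grip":-1},{"dp":[0,0,0],"rotation":[0,0,0],"grip":-1}]}}

```text
t: 49.65
tcp_pos: [531.4, 249.4, 332.7]
tool_rot: [[0.005, 0.968, -0.251], [0.004, -0.251, -0.968], [-1.0, 0.004, -0.005]]
wrist_force: [-0.4, 0.4, -0.8]
finger_gap: 0.999
```

```bash
python3 - <<'E'
from h import *
plan((401.3,121.5,280),15.2)
v=shot('wrist'); s=sense()
t=shot('top'); ax=np.array([547.5,306.3])
b,_=blobs(t,(110,120,60),(128,255,255),15)
for q in b: P=onz(t,q[0],250);print(q[0],P.round(1),np.degrees(np.arctan2(*(P[:2]-ax)[::-1])).round(1))
a=np.radians(195.4)
print([proj(v,(ax[0]+r*np.cos(a),ax[1]+r*np.sin(a),z)).round(1).tolist() for r,z in((137,209),(119,200))])
im=np.concatenate([cv2.resize(v["px"],(400,300)),cv2.resize(t["px"][170:360,60:313],(400,300))],1)
cv2.imwrite("pics/c13.png",im[...,::-1])
E
```

```text
t 49.65 tcp [531.4 249.4 332.7] phi -14.5 gap 0.999 F [-0.4  0.4 -0.8] | dp [ 51.5 -94.  156.7] rot [-29.7  -0.2  -0.3] q7 -0.97
[187.7, 213.1] [624.1 213.7 250. ] -50.4
[413.7, 209.7] [ 636.4 -224.   250. ] -80.5
[[168.4, 236.4], [190.1, 222.8]]
```

View pics/c13.png

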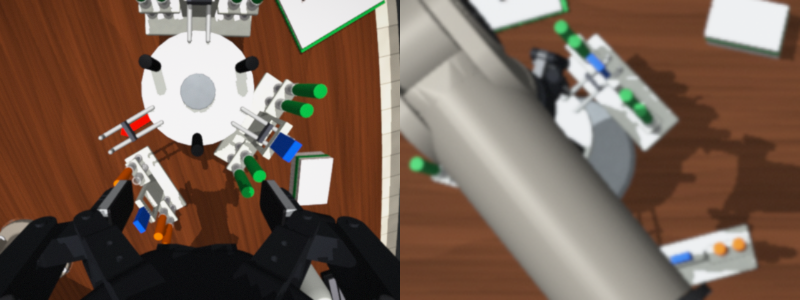

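The fork is back over the pointer (tips mid about (170,232), predicted (168,236)). Return to the carrier.

Request:
{"op": "carry_out", "data": {"increments": [{"dp":[0,-0.0188,0.0313],"rotation":[0,0,0],"grip":-1},{"dp":[0,-0.0188,0.0313],"rotation":[0,0,0],"grip":-1},{"dp":[0,-0.0188,0.0313],"rotation":[0,0,0],"grip":-1},{"dp":[0,-0.0188,0.0313],"rotation":[0,0,0],"grip":-1},{"dp":[0,-0.0188,0.0313],"rotation":[0,0,0],"grip":-1},{"dp":[0,0,0],"rotation":[-9.9,0,0],"grip":-1},{"dp":[0,0,0],"rotation":[-9.9,0,0],"grip":-1},{"dp":[0.025,0,0],"rotation":[-9.9,0,0],"grip":-1},{"dp":[0.025,0,0],"rotation":[0,0,0],"grip":-1},{"dp":[0,0,0],"rotation":[0,0,0],"grip":-1},{"dp":[0,0,0],"rotation":[0,0,0],"grip":-1}]}}

```text
t: 51.12
tcp_pos: [400.3, 119.7, 279.3]
tool_rot: [[-0.0, 0.965, 0.261], [0.0, 0.261, -0.965], [-1.0, -0.0, -0.0]]
wrist_force: [0.6, 0.7, 0.2]
finger_gap: 0.998
```

```bash
python3 - <<'E'
from h import *
plan((401.3,121.5,140),15.2)
v=shot('wrist')
hsv=cv2.cvtColor(v["px"],cv2.COLOR_RGB2HSV)
for nm,lo,hi,z in(("cap",(6,200,150),(32,255,255),145),("blue",(95,120,80),(125,255,255),173)):
    m=cv2.inRange(hsv,np.array(lo),np.array(hi)); m[:,:285]=0; m[:,345:]=0
    for c in cv2.findContours(m,0,2)[0]:
        if cv2.contourArea(c)>80: r=cv2.minAreaRect(c); b=cv2.boundingRect(c); print(nm,np.round(r[0],1),np.round(r[1],1),b,onz(v,r[0],z).round(1))
for u in(-74,-48,74):
    a=np.radians(105.2); print(u,proj(v,(401.3+u*np.cos(a),121.5+u*np.sin(a),145)).round(1))
E
```

```text
t 51.12 tcp [400.3 119.7 279.3] phi 15.1 gap 0.998 F [0.6 0.7 0.2] | dp [139.3   1.5  -1.4] rot [-0.1 -0.   0. ] q7 -0.11
cap [316. 276.] [62. 20.] (306, 245, 21, 63) [414.8  72.6 145. ]
cap [314. 125.] [22. 18.] (305, 114, 19, 23) [380.6 192.9 145. ]
blue [315.  222.5] [41. 12.] (309, 202, 13, 42) [399.6 125.6 173. ]
-74 [315.8 300.3]
-48 [315.8 273.1]
74 [315.6 125.5]
```

Request:
{"op": "carry_out", "data": {"increments": [{"dp":[0.035,0.0007,-0.0014],"rotation":[0,0,0],"grip":-1},{"dp":[0.035,0,0],"rotation":[0,0,0],"grip":-1},{"dp":[0.035,0,0],"rotation":[0,0,0],"grip":-1},{"dp":[0.034,0,0],"rotation":[0,0,0],"grip":-1},{"dp":[0,0,0],"rotation":[0,0,0],"grip":1},{"dp":[0,0,0],"rotation":[0,0,0],"grip":1},{"dp":[0,0,0],"rotation":[0,0,0],"grip":1},{"dp":[0,0,0],"rotation":[0,0,0],"grip":1},{"dp":[0,0,0],"rotation":[0,0,0],"grip":1},{"dp":[0,0,0],"rotation":[0,0,0],"grip":1},{"dp":[0,0,0],"rotation":[0,0,0],"grip":1},{"dp":[0,0,0],"rotation":[0,0,0],"grip":1}], "squeeze": 60}}

```text
t: 52.68
tcp_pos: [400.9, 121.4, 141.2]
tool_rot: [[0.001, 0.965, 0.261], [-0.001, 0.261, -0.965], [-1.0, 0.001, 0.001]]
wrist_force: [-2.8, -0.9, 6.7]
finger_gap: 0.106
```

Request:
{"op": "carry_out", "data": {"increments": [{"dp":[-0.01,0,0],"rotation":[0,0,0],"grip":1},{"dp":[-0.02,0,0],"rotation":[0,0,0],"grip":1},{"dp":[-0.025,0,0],"rotation":[0,0,0],"grip":1},{"dp":[-0.025,0,0],"rotation":[0,0,0],"grip":1},{"dp":[-0.02,0,0],"rotation":[0,0,0],"grip":1},{"dp":[0,0,0],"rotation":[0,0,0],"grip":1},{"dp":[0,0,0],"rotation":[0,0,0],"grip":1}]}}

```text
t: 53.55
tcp_pos: [399.7, 120.9, 239.1]
tool_rot: [[-0.002, 0.965, 0.261], [-0.001, 0.261, -0.965], [-1.0, -0.002, 0.0]]
wrist_force: [-0.5, -0.3, -5.5]
finger_gap: 0.104
```

```bash
python3 -c "
from h import *
plan((364.2,256.5,239),15.2)"
```

```text
t 53.55 tcp [399.7 120.9 239.1] phi 15.1 gap 0.104 F [-0.5 -0.3 -5.5] | dp [ 1.000e-01  1.200e+00 -1.401e+02] rot [-0.1  0.   0.1] q7 -0.14
```

Request:
{"op": "carry_out", "data": {"increments": [{"dp":[0,0.0012,-0.01],"rotation":[0,0,0],"grip":1},{"dp":[0,0,-0.02],"rotation":[0,0,0],"grip":1},{"dp":[0,0,-0.02],"rotation":[0,0,0],"grip":1},{"dp":[0,0,-0.02],"rotation":[0,0,0],"grip":1},{"dp":[0,0,-0.02],"rotation":[0,0,0],"grip":1},{"dp":[0,0,-0.02],"rotation":[0,0,0],"grip":1},{"dp":[0,0,-0.02],"rotation":[0,0,0],"grip":1},{"dp":[0,0,-0.01],"rotation":[0,0,0],"grip":1},{"dp":[0,0,0],"rotation":[0,0,0],"grip":1},{"dp":[0,0,0],"rotation":[0,0,0],"grip":1}]}}

```text
t: 54.8
tcp_pos: [365.5, 255.7, 239.8]
tool_rot: [[-0.0, 0.966, 0.26], [-0.001, 0.26, -0.966], [-1.0, -0.001, 0.001]]
wrist_force: [-0.3, -0.0, -4.9]
finger_gap: 0.11
```

```bash
python3 - <<'E'
from h import *
plan((432.7,275.1,239),15.2)
v=shot('wrist'); save(v,"w14.png",(240,80,640,400),1.5)
a=np.radians(195.2); ax=np.array([547.5,306.3])
for r,z in((137,209),(119,200),(101,207)): print(r,proj(v,(ax[0]+r*np.cos(a),ax[1]+r*np.sin(a),z)).round(1))
E
```

```text
t 54.8 tcp [365.5 255.7 239.8] phi 15.1 gap 0.11 F [-0.3 -0.  -4.9] | dp [ 0.8 69.9 -1.2] rot [-0.1  0.1  0. ] q7 -0.55
137 [410.  266.5]
119 [437.4 260.3]
101 [473.9 264.6]
```

View pics/w14.png

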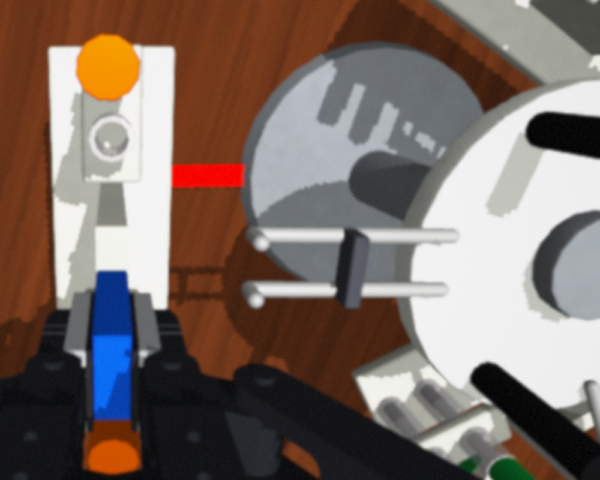

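Fork tips mid at (410.7,257.7) against predicted (410,266.5): the fork lies about 3–5 mm to the tool's -z. Adjust by -4.2 mm and go in carefully, watching the force.

Request:
{"op": "carry_out", "data": {"increments": [{"dp":[0,0,-0.0042],"rotation":[0,0,0],"grip":1},{"dp":[0,0.01,0],"rotation":[0,0,0],"grip":1},{"dp":[0,0.012,0],"rotation":[0,0,0],"grip":1},{"dp":[0,0.012,0],"rotation":[0,0,0],"grip":1},{"dp":[0,0.01,0],"rotation":[0,0,0],"grip":1},{"dp":[0,0.01,0],"rotation":[0,0,0],"grip":1},{"dp":[0,0,0],"rotation":[0,0,0],"grip":1},{"dp":[0,0,0],"rotation":[0,0,0],"grip":1}]}}

```text
t: 55.85
tcp_pos: [415.7, 275.0, 240.1]
tool_rot: [[-0.001, 0.965, 0.262], [-0.0, 0.262, -0.965], [-1.0, -0.001, 0.0]]
wrist_force: [-0.6, -0.5, -4.4]
finger_gap: 0.11
```

```bash
python3 - <<'E'
from h import *
plan((432.7,275.1,239),15.2)
v=shot('wrist'); s=shot('scene'); t=shot('top')
a=cv2.resize(v["px"][150:390,240:560],(440,330)); b=cv2.resize(s["px"][120:270,280:480],(360,270)); b=cv2.copyMakeBorder(b,0,60,0,0,cv2.BORDER_CONSTANT)
cv2.imwrite("pics/c15.png",np.concatenate([a,b],1)[...,::-1])
E
```

```text
t 55.85 tcp [415.7 275.  240.1] phi 15.2 gap 0.11 F [-0.6 -0.5 -4.4] | dp [ 1.1 16.4  4.4] rot [-0.  0.  0.] q7 -0.6
```

View pics/c15.png

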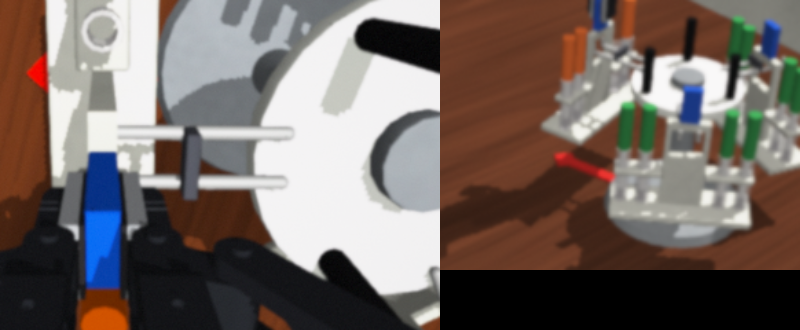

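The prongs are through the window with no contact force. Go the last 16 mm in, then lower.

Request:
{"op": "carry_out", "data": {"increments": [{"dp":[0,0.008,0],"rotation":[0,0,0],"grip":1},{"dp":[0,0.008,0],"rotation":[0,0,0],"grip":1},{"dp":[0,0,0],"rotation":[0,0,0],"grip":1},{"dp":[0.005,0,0],"rotation":[0,0,0],"grip":1},{"dp":[0.004,0,0],"rotation":[0,0,0],"grip":1},{"dp":[0.003,0,0],"rotation":[0,0,0],"grip":1},{"dp":[0.002,0,0],"rotation":[0,0,0],"grip":1},{"dp":[0,0,0],"rotation":[0,0,0],"grip":1}]}}

```text
t: 57.0
tcp_pos: [431.6, 278.9, 226.0]
tool_rot: [[-0.0, 0.965, 0.261], [-0.0, 0.261, -0.965], [-1.0, -0.0, 0.0]]
wrist_force: [0.4, -0.4, -4.7]
finger_gap: 0.104
```

Request:
{"op": "carry_out", "data": {"increments": [{"dp":[0.0015,0,0],"rotation":[0,0,0],"grip":1},{"dp":[0.001,0,0],"rotation":[0,0,0],"grip":1},{"dp":[0,0,0],"rotation":[0,0,0],"grip":1}]}}

```text
t: 57.38
tcp_pos: [431.6, 279.1, 223.6]
tool_rot: [[-0.0, 0.965, 0.261], [-0.0, 0.261, -0.965], [-1.0, -0.0, 0.0]]
wrist_force: [0.8, 0.4, -5.9]
finger_gap: 0.103
```

Request:
{"op": "carry_out", "data": {"increments": [{"dp":[0.001,0,0],"rotation":[0,0,0],"grip":1},{"dp":[0.0007,0,0],"rotation":[0,0,0],"grip":1},{"dp":[0,0,0],"rotation":[0,0,0],"grip":1}]}}

```text
t: 57.75
tcp_pos: [431.8, 279.3, 223.1]
tool_rot: [[0.001, 0.965, 0.261], [0.0, 0.261, -0.965], [-1.0, 0.001, 0.0]]
wrist_force: [-2.1, -1.8, 4.5]
finger_gap: 0.108
```

Request:
{"op": "carry_out", "data": {"increments": [{"dp":[0.001,0,0],"rotation":[0,0,0],"grip":1},{"dp":[0,0,0],"rotation":[0,0,0],"grip":1}]}}

```text
t: 58.0
tcp_pos: [431.8, 279.7, 223.0]
tool_rot: [[0.002, 0.965, 0.261], [0.0, 0.261, -0.965], [-1.0, 0.002, -0.0]]
wrist_force: [-3.2, -3.4, 9.1]
finger_gap: 0.106
```

It seated at the expected height (TCP 223). Relieve, release, and rise.

Request:
{"op": "carry_out", "data": {"increments": [{"dp":[-0.002,0,0],"rotation":[0,0,0],"grip":1},{"dp":[0,0,0],"rotation":[0,0,0],"grip":1},{"dp":[0,0,0],"rotation":[0,0,0],"grip":0.3},{"dp":[0,0,0],"rotation":[0,0,0],"grip":0.3},{"dp":[0,0,0],"rotation":[0,0,0],"grip":0.3},{"dp":[0,0,0],"rotation":[0,0,0],"grip":0.3},{"dp":[-0.02,0,0],"rotation":[0,0,0],"grip":0.3},{"dp":[-0.03,0,0],"rotation":[0,0,0],"grip":0.3},{"dp":[-0.04,0,0],"rotation":[0,0,0],"grip":0.3},{"dp":[-0.03,0,0],"rotation":[0,0,0],"grip":0.3},{"dp":[0,0,0.04],"rotation":[0,0,0],"grip":0.3},{"dp":[0,0,0.05],"rotation":[0,0,0],"grip":0.3},{"dp":[0,0,0.05],"rotation":[0,0,0],"grip":0.3},{"dp":[0,0,0],"rotation":[0,0,0],"grip":0.3},{"dp":[0,0,0],"rotation":[0,0,0],"grip":0.3}]}}

```text
t: 59.88
tcp_pos: [468.0, 144.5, 343.0]
tool_rot: [[-0.0, 0.965, 0.261], [0.001, 0.261, -0.965], [-1.0, 0.0, -0.001]]
wrist_force: [-0.4, 1.5, 0.9]
finger_gap: 0.348
```

```bash
python3 - <<'E'
from h import *
plan((432.7,275.1,239),15.2)
s=shot('scene'); t=shot('top')
ax=np.array([547.5,306.3])
for nm,lo,hi,z in(("blue",(105,120,60),(128,255,255),250),("orange",(5,170,150),(20,255,255),227)):
    for q in blobs(t,lo,hi,12)[0]:
        if 60<q[0][0]<260 and 200<q[0][1]<360:
            P=onz(t,q[0],z); d=P[:2]-ax; print(nm,q,P.round(1),np.hypot(*d).round(1),np.degrees(np.arctan2(d[1],d[0])).round(1))
a=cv2.resize(t["px"][190:350,80:260],(405,360),interpolation=2); b=cv2.resize(s["px"][110:270,300:475],(394,360),interpolation=2)
cv2.imwrite("pics/c16.png",np.concatenate([a,b],1)[...,::-1])
E
```

```text
t 59.88 tcp [468.  144.5 343. ] phi 15.1 gap 0.348 F [-0.4  1.5  0.9] | dp [ 104.2    0.  -135.2] rot [-0.1 -0.1 -0. ] q7 -0.25
blue ([184.8, 211.2], [178, 204, 14, 16, 85]) [627.8 219.5 250. ] 118.3 -47.2
blue ([81.1, 236.1], [74, 229, 15, 14, 149]) [576.6 416.2 250. ] 113.7 75.2
orange ([113.5, 324.7], [109, 320, 10, 10, 82]) [410.  349.3 227. ] 144.0 162.6
```

View pics/c16.png

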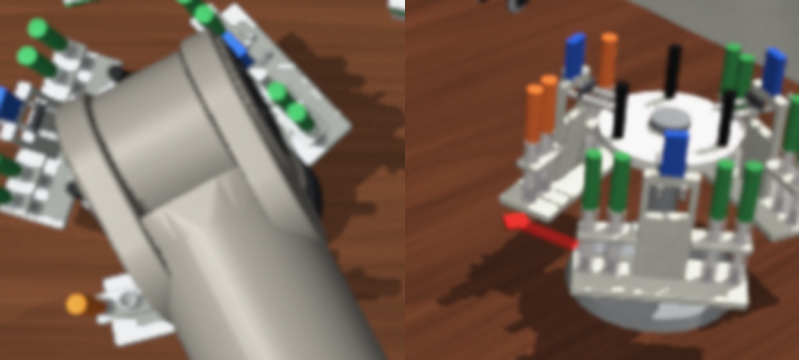

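The carrier hangs on the fork with three orange swabs upright in it. Move the arm clear and do one numeric check of position, level and stillness.

Request:
{"op": "carry_out", "data": {"increments": [{"dp":[0,0,0.05],"rotation":[0,0,0],"grip":0.3},{"dp":[0,0,0.05],"rotation":[0,0,0],"grip":0.3},{"dp":[0,0,0.05],"rotation":[0,0,0],"grip":0.3},{"dp":[0,0,0.05],"rotation":[0,0,0],"grip":0.3},{"dp":[0,0,0.05],"rotation":[0,0,0],"grip":0.3},{"dp":[0,0,0.05],"rotation":[0,0,0],"grip":0.3},{"dp":[0,0,0],"rotation":[0,0,0],"grip":0.3},{"dp":[0,0,0],"rotation":[0,0,0],"grip":0.3}]}}

```text
t: 60.98
tcp_pos: [546.9, -143.4, 342.9]
tool_rot: [[-0.0, 0.965, 0.264], [0.002, 0.264, -0.965], [-1.0, 0.0, -0.002]]
wrist_force: [-0.2, 1.4, 0.3]
finger_gap: 0.35
```

```bash
python3 - <<'E'
from h import *
ax=np.array([547.5,306.3])
s=shot('scene'); t=shot('top'); t2=shot('top')
print("change",np.abs(t["px"][190:350,60:260].astype(int)-t2["px"][190:350,60:260]).max())
for nm,lo,hi,z in(("blue",(105,120,60),(128,255,255),253),("orange",(5,150,130),(22,255,255),227)):
    for v,n in((t,"top"),(s,"scene")):
        for q in blobs(v,lo,hi,12)[0]:
            if (n=="top" and 60<q[0][0]<260 and 200<q[0][1]<360 and q[1][2]<25) or (n=="scene" and 320<q[0][0]<480 and q[0][1]<220):
                P=onz(v,q[0],z); d=P[:2]-ax; print(nm,n,q,P.round(1) if n=="top" else "",np.hypot(*d).round(1),np.degrees(np.arctan2(d[1],d[0])).round(1))
a=np.radians(195.2); c=ax+119*np.array([np.cos(a),np.sin(a)]); l=np.array([-np.sin(a),np.cos(a)])
for u in(-74,-48,48,74): print(u,"top",proj(t,[*(c+u*l),227]).round(1),"scene top",proj(s,[*(c+u*l),227]).round(1),"bottom",proj(s,[*(c+u*l),167]).round(1))
print("tab",proj(t,[*c,255]).round(1),proj(s,[*c,255]).round(1),proj(s,[*c,210]).round(1))
a=cv2.resize(t["px"][190:350,80:260],(405,360),interpolation=2); b=cv2.resize(s["px"][110:210,330:430],(360,360),interpolation=2)
cv2.imwrite("pics/c17.png",np.concatenate([a,b],1)[...,::-1])
E
```

```text
change 6
blue top ([184.4, 210.5], [178, 204, 14, 15, 78]) [628.5 219.7 253. ] 118.6 -46.9
blue top ([81.1, 236.1], [74, 229, 16, 14, 150]) [576. 415. 253.] 112.3 75.3
blue top ([149.7, 314.1], [142, 311, 17, 7, 81]) [429.3 274.4 253. ] 122.4 -164.9
blue scene ([373.4, 2.8], [372, 0, 4, 7, 24])  1150.2 142.6
blue scene ([374.8, 134.3], [371, 125, 9, 20, 135])  101.3 -148.3
blue scene ([463.4, 141.2], [459, 131, 10, 21, 154])  102.6 55.4
blue scene ([419.2, 177.5], [413, 168, 13, 20, 193])  152.8 -45.5
orange top ([189.7, 305.6], [185, 302, 10, 8, 57]) [448.  205.9 227. ] 141.3 -134.7
orange top ([177.1, 308.4], [173, 305, 9, 8, 48]) [442.4 229.7 227. ] 130.0 -143.9
orange top ([113.3, 324.4], [108, 319, 11, 12, 103]) [410.6 349.7 227. ] 143.6 162.4
orange top ([181.2, 350.0], [177, 343, 13, 12, 21]) [364.2 218.1 227. ] 203.4 -154.3
orange scene ([389.8, 135.5], [386, 124, 9, 25, 163])  97.0 176.0
orange scene ([359.8, 156.8], [353, 142, 15, 31, 336])  133.2 -118.2
-74 top [115.1 323. ] scene top [389.1 126. ] bottom [387.3 147.8]
-48 top [128.4 319.6] scene top [383.5 129.8] bottom [381.8 151.8]
48 top [177.7 306.9] scene top [361.6 144.9] bottom [360.3 167.5]
74 top [190.9 303.5] scene top [355.2 149.2] bottom [354.2 172. ]
tab [149.1 312.2] [373.5 126.4] [372.4 143.6]
```

View pics/c17.png

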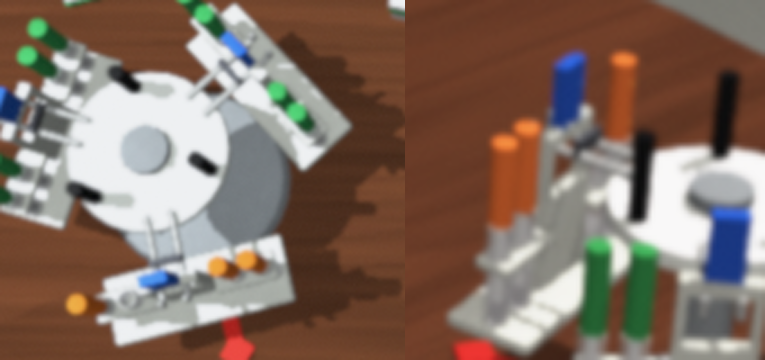

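Tab at radius about 121 mm and 195.1°, caps within about 2 px of the "fully home, level" prediction, and the two frames show no motion. Handing in.

```bash
python3 -c "
from rig import order
print(order.sign_off())"
```

```text
the job is handed in; nothing more can be done
None
```

The job is handed in. The carrier hangs on the empty fork at the front, with all three orange swabs in vials of their own. It took about 61 s of the 192 s.

- **Order of work:** I turned the empty fork to the front by post0, then pushed each swab home (about 11 N contact at the rim each time). Then I lifted the carrier by its tab and hung it on the fork.
- **A mistake I had to mend:** on the first approach the carrier's leading end caught a prong and turned the disc back by about 14°. I set the carrier down on the bench, turned the fork to the front again, and came in laterally outside the fork, which went cleanly.
- **Last checks:**
  - The tab measured 121–122 mm from the axis (fork seat 119 mm) at about 195.1°, against a pointer direction of about 195.5°.
  - The swab caps were within about 2 px of where fully home, level swabs should appear.
  - Two frames in a row showed no motion, and the arm was clear of everything.
- **Disagreements:** the top and wrist cameras differed by 2–5 mm in places. The tabs of the two fixed carriers put the fork anywhere from about 193° to 195°, all well inside the 18 mm tolerance.
- **Picture budget:** I viewed 20 pictures against a budget of 14, mostly because of the repair.

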